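Lower a sample jar into the shield pot on a ratchet lift

TASK

Set the squat jar upright in the middle of the raised lift table, without dropping it. Then lift the pawl clear of the ratchet wheel so that the drum turns back and the jar sinks towards the shield pot, and drop the pawl again in time for it to catch with the table level with the set pointer, to the nearest tooth. Leave the two small bottles beside the jar and the dark bottle by the lift where they stand.

Things in the scene. Friction and masses are not known exactly. Their poses are not given: they have to be found in the camera images.
- jar_center (a point): Centre (half-way up) of the loose squat round jar with a wide screw cap, 44 mm across, 48 mm tall, about 0.12 kg, upright on the bench in a row of three with the dropper bottle and small vial (any order, 55 mm between centres; the row runs roughly along y); fingers fit only on the two sides across the row, where at least 35 mm are free.
- dropper_center (a point): Centre (half-way up) of a loose slim amber dropper bottle, 26 mm across (bulb 13 mm), 94 mm tall; a bystander in the row.
- vial_center (a point): Centre (half-way up) of a loose small vial with a ribbed cap, 24 mm across, 32 mm tall; a bystander in the row.
- bottle_center (a point): Centre (half-way up) of a loose dark bottle, 62 mm across, 135 mm tall; a bystander standing to the right of the lift.
- sample_lift: Fixed bench lift on a grey base 153 x 240 x 12 mm; origin on the bench; x to its back (away from the robot), y left, z up. Left: gear housing, y = -0.032 to 0.086, front face x = -0.028. Right: open shield pot, 82 mm square outside, 72 inside, rim z = 0.072, below the lift table; a column behind it (front face x = 0.054, top z = 0.207). Scale strip at the far right.
- pawl_rod (a point): Point on the axis of the pawl's lifting rod, a level round steel rod 12 mm across, pointing to the front (-x of the lift) from the pawl's left end; it runs from x = -0.041 to -0.100 and ends in a flange 16 mm across, 3 mm thick. With the pawl down this point is at x = -0.084, y = 0.07, z = 0.12 of the lift. Pinch it from left and right and swing it up; let go, the pawl (80 g) falls by its weight.
- pawl_pivot (a point): Point on the pawl's hinge axis, which runs along x of the lift, 95 mm to the right of pawl_rod and 5 mm lower; it lies abreast of pawl_rod (same x of the lift). Fixed to the lift.
- pawl (a joint): Angle of the pawl about its pivot (rad): about 0 down in the teeth, grows as the rod is lifted (0.1 rad lifts the rod 9.5 mm); above 0.18 the pawl is clear of the teeth; stop at 0.7.
- table_top (a point): Centre of the top face of the round lift table (66 mm across, 6 mm thick) on which the jar is to stand. At x = -0.02, y = -0.075 of the lift, z = 0.165 when raised.
- lift_table (a joint): How far the table has sunk from its raised place (m), 0 to 0.085. Pawl down: held, can only be pushed up. Pawl clear: the damped drum lets it sink steadily, about 7 mm/s with the jar on. When the pawl falls it sinks on to the next tooth: it is held at about 0, 10.5, 21, 31.4, 41.9, 52.4, 62.8 or 73.3 mm.
- set_pointer (a joint): How far below the raised table level the set pointer stands (m), same scale as joint lift_table; it stays where it is.
- table_index (a point): Tip of the small index finger at the table's right, level with the table's top face; it moves with the table in front of the scale strip.
- pointer_tip (a point): Tip of the set pointer on the white scale strip at the lift's right; the index finger has reached it when both are at one height.
- hood_edge (a point): Middle of the front edge of the flat hood on the gear housing, at x = -0.090, y = 0.027, z = 0.188 of the lift; hood 6 mm thick, 126 mm wide. It overhangs wheel, pawl and most of the pawl rod, so a gripper pointing straight down cannot reach the rod; one whose body leans back towards the robot, about 45 degrees from vertical, can.
- wheel_hub (a point): Front end of the hub of the ratchet wheel (70 mm across, 12 teeth, 10 mm thick, axis along x of the lift), at x = -0.054, y = 0.02, z = 0.075 of the lift; the toothed rim's front face is at x = -0.042.
Things that resemble listed ones, but are neither listed nor needed, are in the scene too. What is shaped like the part that bears jar_center but pink is not meant.

How it is judged:
By the outcome, as a careful person would: the job done as asked, in the order asked, and still so for the second after the job is handed in, with the robot touching nothing.
It also fails if it takes over 72 s, if anything falls off the work surface, if the arm or the gripper's body presses on something with over 40 N, if the wrist force passes 120 N, or if a joint passes its speed limit or range.

ROBOT

A 7-joint arm with a two-finger parallel gripper is mounted at the origin on the work surface; the furniture and walls round the work are solid. World frame = base frame: x ahead of the robot, y to its left, z up, the work surface at z = 0. Lengths are in m, angles in rad, forces in N, time in s.
With the tool pointing down it reaches from about 0.4 to 0.85 m from the base axis. Payload 10.4 kg.
Tool frame: the origin (TCP) lies between the finger pads; the fingertips stand 11 mm ahead of it and the grasp point (between the pads) lies 8 mm behind it; z points along the fingers, y is the direction in which the jaws open and shut (so a half turn about z gives the same grasp; the last joint's range is limited). The gripper opens to 87 mm and grips with 3 to 60 N. Pads are 19 mm wide; open, the fingers measure 117 mm over their backs; the gripper's body (75 mm by 190 mm) begins 51 mm behind the grasp point.
Start: joints at [1.144, 0.332, -0.065, 1.46, 0.022, 1.35, -0.088], TCP at [0.246, -0.575, 0.234] pointing down, gripper open.
Joint ranges: [-2.6, 2.6], [-0.5, 2.12], [-1.47, 1.34], [0.16, 2.42], [-1.27, 4.41], [0.06, 2.06], [-2.6, 2.6]. Speed limits (rad/s): [2.22, 2.22, 2.79, 2.79, 3.14, 3.14, 3.14].

INTERFACE

Orientations are given as a unit quaternion [x, y, z, w].
In Python, from bench import r, eyes gives the robot as it stands.
- The arm moves only by the shell command python3 -m inch 'ROWS' [FORCE]. ROWS is a JSON object of lists of equal length, an entry for each row: "translation": the shift along the world's x, y, z scaled (see below), a list of three; "rot": the turn, a rotation vector about the world's x, y, z scaled (see below), a list of three; "jaw": the finger opening in mm, from 0 to 87. In form: {"translation": [[tx, ty, tz], ...], "rot": [[ax, ay, az], ...], "jaw": [jaw, ...]}. A call has 1 to 20 rows; each row is the pose to reach, as a shift and turn from the pose measured when the call began; what a row does not reach only later rows make up. The controller multiplies each number of a shift by 100 mm and each number of a turn by 60 degrees. A row lasts 1/10 s, in which the tool goes at most 50 mm and 8.59 degrees, less where a joint would pass 70% of its speed; a pose out of reach is approached as far as the arm can. A call with a number of a shift or a turn outside -1 to 1 is refused whole. A call with a gripper value outside its range is refused whole. The fingers move at their own pace and stop on an object; FORCE is the grip in N (left out, the last holds). Time passes only in rows, so rows that repeat a pose let the fingers close. It gives the time, the measured TCP pose, the force and the opening at its end, in the units of the state.
- r.read_state(): the state, without advancing time (a new reading comes with each control period).
- eyes.camera(name): name is "scene" or "top" or "wrist"; returns the picture (400x640x3 uint8, blue, green, red); there is no depth.
- eyes.calibration(name): a dict with "fx", "fy", "cx", "cy" (pixels), "R" (3x3) and "t" (3): a world point X has camera coordinates R X + t; the wrist camera has in their place "hand_eye" (4x4, takes a point from camera to tool coordinates, whose origin is the TCP and whose axes are the flange's). Camera axes: x right, y down, z forward; pixel columns grow to the right and rows downward; lengths in m; the calibration is good to about 2 mm. A picture is of the moment at which its call begins: read the wrist's pose just before it. calibration takes no time and is no camera call.
- r.close_job(): hands the job in, once; it reports no verdict.
The state is a dict: "time": time; "joint_positions": joint angles; "joint_vel": joint speeds; "joint_torque": joint torques, N m; "ee_pos": TCP position; "eef_rot": TCP orientation; "ft_force": force on the tool from outside, world axes, zero at the start; "torque": the same for the moment, N m; "width": finger opening in m.
Only numpy, scipy, OpenCV 4.12 (cv2) and the standard library are available. Lean on these libraries where they do the work, as an engineer would, in place of code of your own. Each camera call takes 0.05 s, during which the arm holds its last target. There are 200 camera calls.

## Working session

There is one attempt and no reset: what is moved stays moved. The work goes in short steps, Python scripts to look and compute and a shell command to move; the robot and the scene stay as the last step left them, time stands still between calls to the robot, and variables do not carry over. Pictures are saved under pics/ and viewed, about 8 in all and at most 12, crops included, and the job is handed in when it is done.

```bash
mkdir -p pics; ls
python3 - <<'E'
from bench import r, eyes
import cv2, numpy as np
s=r.read_state(); print(s['time'],s['ee_pos'],s['eef_rot'],s['width'])
for n in ("scene","top"):
    im=eyes.camera(n); cv2.imwrite(f"pics/{n}0.png",im)
    c=eyes.calibration(n); print(n,{k:np.round(v,4).tolist() for k,v in c.items()})
c=eyes.calibration("wrist"); print({k:np.round(v,4).tolist() for k,v in c.items()})
E
```

```text
pics
0.0 [ 0.24541904 -0.5743792   0.23273447] [ 9.79684532e-01  2.00543458e-01 -1.84457106e-04 -7.11467653e-04] 0.08704450246744795
scene {'fx': 388.6652, 'fy': 388.6652, 'cx': 314.4964, 'cy': 202.807, 'R': [[-0.4702, -0.8825, 0.0145], [-0.4567, 0.2291, -0.8596], [0.7553, -0.4108, -0.5107]], 't': [0.2788, 0.2665, 0.9746]}
top {'fx': 404.1761, 'fy': 404.1761, 'cx': 320.5351, 'cy': 200.4002, 'R': [[-0.004, -1.0, -0.0002], [-0.9916, 0.004, -0.1296], [0.1296, -0.0003, -0.9916]], 't': [0.136, 0.4277, 1.0183]}
{'fx': 276.8741, 'fy': 276.8741, 'cx': 317.6554, 'cy': 198.7479, 'hand_eye': [[0.0005, -0.9519, -0.3063, 0.0847], [1.0, 0.0004, 0.0001, 0.0006], [0.0, -0.3063, 0.9519, -0.1511], [0.0, 0.0, 0.0, 1.0]]}
```

View pics/scene0.png

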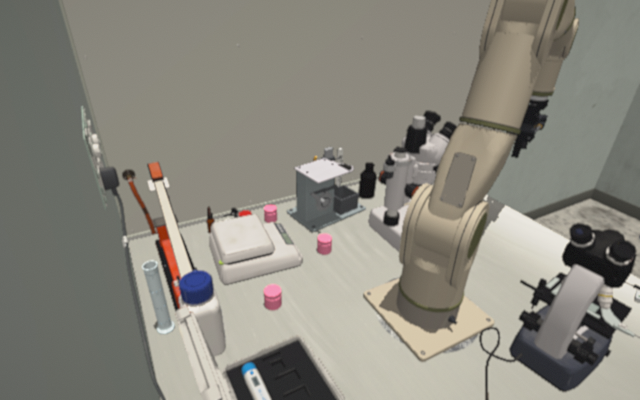

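View pics/top0.png

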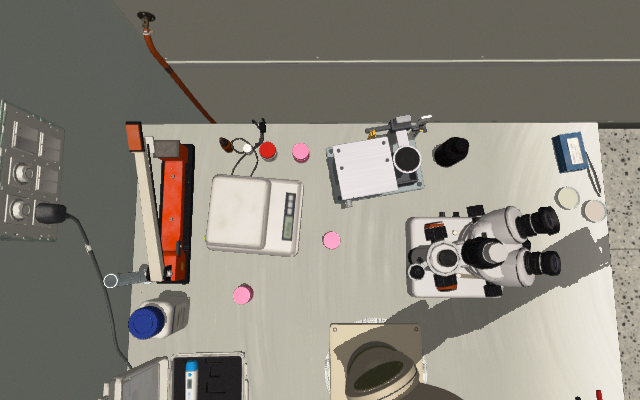

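The scene picture shows the lift at (325,190) and several pink decoys. In the top view, the row behind the balance is dropper (226,144), vial (247,148) and red-capped jar (268,150). A pink decoy stands at (301,152), the lift at (378,165), its table at (407,159) and the dark bottle at (452,151). I'll enlarge both regions.

```bash
python3 - <<'E'
import cv2, numpy as np
im=cv2.imread("pics/top0.png")
a=cv2.resize(im[110:215,205:315],None,fx=5.4,fy=5.4,interpolation=cv2.INTER_CUBIC)[:, :]
b=cv2.resize(im[105:215,320:475],None,fx=5.1,fy=5.1,interpolation=cv2.INTER_CUBIC)
cv2.imwrite("pics/lift_top.png",b)
im=cv2.imread("pics/scene0.png")
cv2.imwrite("pics/lift_scene.png",cv2.resize(im[140:240,275:395],None,fx=6,fy=6,interpolation=cv2.INTER_CUBIC))
E
cat > h.py <<'E'
from bench import r, eyes
import cv2, numpy as np
from scipy.spatial.transform import Rotation as Ro
def cam(n,s=None):
    c=eyes.calibration(n); K=np.array([[c['fx'],0,c['cx']],[0,c['fy'],c['cy']],[0,0,1]])
    if n!='wrist': return K,np.array(c['R']),np.array(c['t'])
    T=np.eye(4);T[:3,:3]=Ro.from_quat(s['eef_rot']).as_matrix();T[:3,3]=s['ee_pos']
    W=np.linalg.inv(T@np.array(c['hand_eye'])); return K,W[:3,:3],W[:3,3]
def back(C,uv,z):
    K,R,t=C; d=R.T@np.linalg.inv(K)@[*uv,1]; o=-R.T@t
    return o+d*(z-o[2])/d[2]
def proj(C,X):
    K,R,t=C; p=(np.atleast_2d(X)@R.T+t)@K.T; return p[:,:2]/p[:,2:]
E
python3 - <<'E'
from h import *
C=cam('top')
for n,uv,z in [('jar',(268,150),.048),('vial',(247,148),.032),('drop',(226,144),.094),('pink',(301,152),.048),('balance edge back',(255,180),.06),('table',(407,159),.165),('bottle',(452,151),.1)]: print(n,back(C,uv,z).round(3))
E
```

```text
jar [0.557 0.269 0.048]
vial [0.567 0.327 0.032]
drop [0.561 0.367 0.094]
pink [0.552 0.184 0.048]
balance edge back [0.477 0.3   0.06 ]
table [ 0.505 -0.063  0.165]
bottle [ 0.539 -0.188  0.1  ]
```

View pics/lift_top.png

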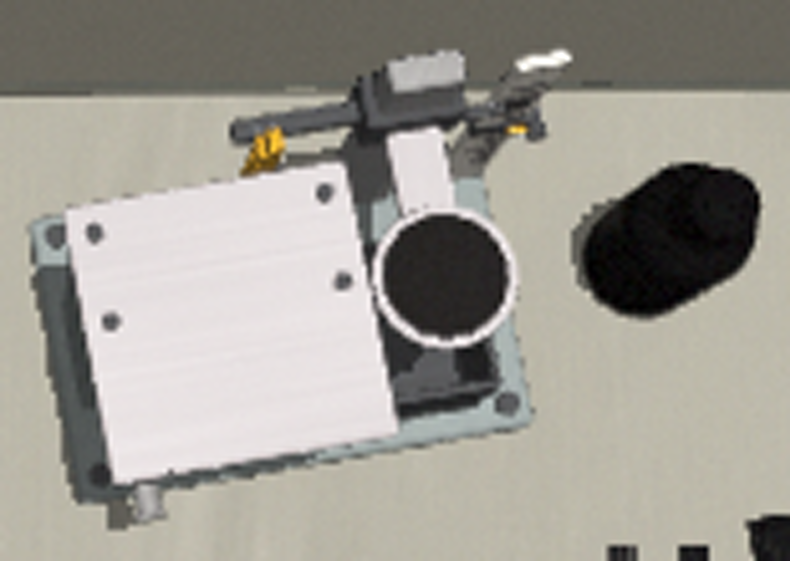

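Run:
```python
from h import *
from scipy.optimize import least_squares
C=cam('top'); px=lambda p:np.array(p)/5.1+[320-.4,105-.4]
L=np.array([[-.02,-.075,.165],[-.09,.09,.19],[-.09,-.036,.19],[-.1,.07,.12],[-.076,-.12,.012]])  # table, hood fl, fr, flange, base front right?
P=np.array([px(p) for p in [(445,277),(117,484),(400,432),(150,520),(532,425)]])
def W(q): c,s=np.cos(q[2]),np.sin(q[2]); return L@np.array([[c,s,0],[-s,c,0],[0,0,1]])+[q[0],q[1],0]
w=np.array([2,1,1,.7,.5])[:,None]
f=least_squares(lambda q:((proj(C,W(q))-P)*w).ravel(),[.52,0,.1])
print(f.x.round(4),np.degrees(f.x[2])); print((proj(C,W(f.x))-P).round(1)); print(W(f.x).round(4))
s=r.read_state(); print(Ro.from_quat(s['eef_rot']).as_matrix().round(3))
# forward guess of arm visible? base corner residuals
```

```text
[0.5122 0.014  0.1732] 9.924294691294312
[[ 0.3 -0.3]
 [-0.4  0.4]
 [ 0.6  0.5]
 [ 0.7 -0.2]
 [-8.   1.7]]
[[ 0.5055 -0.0633  0.165 ]
 [ 0.4081  0.0872  0.19  ]
 [ 0.4298 -0.037   0.19  ]
 [ 0.4017  0.0657  0.12  ]
 [ 0.4581 -0.1173  0.012 ]]
[[ 0.92   0.393 -0.001]
 [ 0.393 -0.92   0.001]
 [-0.    -0.001 -1.   ]]
```

View pics/lift_scene.png

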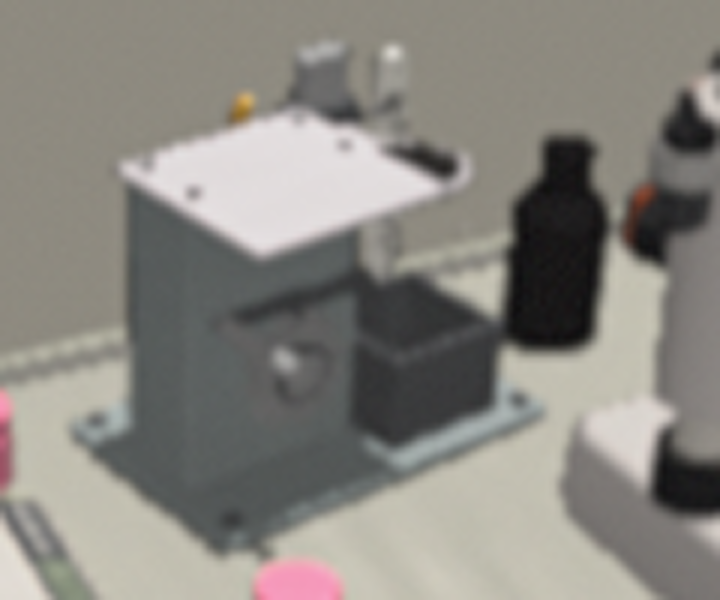

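Lift pose from the top view: origin about (0.512, 0.014), yaw about 9.9°. First move is straight up, with a microscope height check.

```bash
python3 -m inch '{"translation":[[0,0,0.5],[0,0,1],[0,0,1]],"rot":[[0,0,0],[0,0,0],[0,0,0]],"jaw":[87,87,87]}'
python3 -m inch '{"translation":[[0,0,0.5],[0,0,1],[0,0,1]],"rot":[[0,0,0],[0,0,0],[0,0,0]],"jaw":[87,87,87]}'
python3 - <<'E'
from h import *
C=cam('top');S=cam('scene')
for uv in [(480,248),(555,262),(545,220),(440,257)]:
  print(uv,[(z,back(C,uv,z)[:2].round(2).tolist(),proj(S,back(C,uv,z))[0].round().tolist()) for z in (.2,.3,.4)])
E
```

```text
time: 0.4
ee_pos: [0.2462, -0.5761, 0.3402]
eef_rot: [0.98, 0.2, 0.001, 0.004]
ft_force: [0.0, -1.3, 0.2]
width: 0.0869
time: 0.7
ee_pos: [0.2466, -0.5766, 0.4465]
eef_rot: [0.98, 0.2, 0.002, 0.008]
ft_force: [0.6, -0.6, 0.8]
width: 0.0871
(480, 248) [(0.2, [0.3, -0.2], [419.0, 173.0]), (0.3, [0.3, -0.17], [414.0, 145.0]), (0.4, [0.3, -0.13], [409.0, 113.0])]
(555, 262) [(0.2, [0.27, -0.36], [464.0, 167.0]), (0.3, [0.27, -0.3], [457.0, 140.0]), (0.4, [0.28, -0.25], [448.0, 109.0])]
(545, 220) [(0.2, [0.36, -0.35], [441.0, 158.0]), (0.3, [0.35, -0.29], [435.0, 132.0]), (0.4, [0.35, -0.24], [428.0, 103.0])]
(440, 257) [(0.2, [0.28, -0.12], [401.0, 182.0]), (0.3, [0.28, -0.09], [397.0, 151.0]), (0.4, [0.29, -0.06], [393.0, 118.0])]
```

```bash
A='{"x":0}'
python3 -m inch '{"translation":[[0.4,0.45,0.2],[0.8,0.9,0.3],[0.8,0.9,0.3]],"rot":[[0,0,0.07],[0,0,0.14],[0,0,0.14]],"jaw":[87,87,87]}'
python3 -m inch '{"translation":[[0.4,0.45,0],[0.8,0.9,0],[0.8,0.9,0]],"rot":[[0,0,0.07],[0,0,0.14],[0,0,0.14]],"jaw":[87,87,87]}'
python3 -m inch '{"translation":[[0.4,0.45,0],[0.8,0.9,0],[0.8,0.9,0]],"rot":[[0,0,0.07],[0,0,0.14],[0,0,0.14]],"jaw":[87,87,87]}'
python3 -m inch '{"translation":[[0,0.5,0],[0,1,0],[0,1,0]],"rot":[[0,0,0.07],[0,0,0.14],[0,0,0.14]],"jaw":[87,87,87]}'
python3 -m inch '{"translation":[[0,0.5,0],[0,1,0],[0,1,0]],"rot":[[0,0,0.07],[0,0,0.14],[0,0,0.14]],"jaw":[87,87,87]}'
```

```text
time: 1.0
ee_pos: [0.3295, -0.4836, 0.4776]
eef_rot: [0.961, 0.275, 0.004, 0.008]
ft_force: [-0.0, -0.4, 0.9]
width: 0.087
time: 1.3
ee_pos: [0.4125, -0.3896, 0.4774]
eef_rot: [0.937, 0.348, 0.005, 0.008]
ft_force: [0.1, -0.8, -0.4]
width: 0.0869
time: 1.6
ee_pos: [0.4949, -0.2955, 0.4768]
eef_rot: [0.908, 0.419, 0.006, 0.006]
ft_force: [-0.3, -1.4, -0.2]
width: 0.0868
time: 1.9
ee_pos: [0.4958, -0.1885, 0.4776]
eef_rot: [0.872, 0.49, 0.008, 0.006]
ft_force: [0.7, 0.7, 1.1]
width: 0.0872
time: 2.2
ee_pos: [0.4957, -0.0823, 0.4782]
eef_rot: [0.831, 0.557, 0.009, 0.005]
ft_force: [-0.3, -0.9, 1.1]
width: 0.0873
```

```bash
python3 - <<'E'
from h import *
import pickle
s=r.read_state(); im=eyes.camera('wrist'); cv2.imwrite('pics/w_lift.png',im); pickle.dump(s,open('s_lift.pkl','wb'))
E
python3 -m inch '{"translation":[[0,0.5,0],[0,1,0],[0,1,0]],"rot":[[0,0,0.07],[0,0,0.14],[0,0,0.14]],"jaw":[87,87,87]}'
python3 -m inch '{"translation":[[0.1,0.5,0],[0.2,1,-0.2],[0.2,1,-0.2]],"rot":[[0,0,0.07],[0,0,0.14],[0,0,0.14]],"jaw":[87,87,87]}'
python3 -m inch '{"translation":[[0.2,0.5,-0.5],[0.4,0.9,-0.9],[0.4,0.9,-0.9]],"rot":[[0,0,0.07],[0,0,0.13],[0,0,0.13]],"jaw":[87,87,87]}'
python3 -m inch '{"translation":[[0,0.2,-0.5],[0,0.3,-0.9],[0,0.3,-0.9]],"rot":[[0,0,0],[0,0,0],[0,0,0]],"jaw":[87,87,87]}'
python3 - <<'E'
from h import *
import pickle
s=r.read_state(); im=eyes.camera('wrist'); cv2.imwrite('pics/w_row.png',im); pickle.dump(s,open('s_row.pkl','wb'))
C=cam('wrist',s)
for z in(.048,): print(proj(C,[[.557,.269,.048],[.567,.327,.032],[.561,.367,.094]]))
print(Ro.from_quat(s['eef_rot']).as_matrix().round(3))
E
```

```text
time: 2.55
ee_pos: [0.4954, 0.0208, 0.4782]
eef_rot: [0.786, 0.618, 0.009, 0.004]
ft_force: [-0.3, 0.7, 0.1]
width: 0.0868
time: 2.85
ee_pos: [0.5153, 0.1244, 0.4561]
eef_rot: [0.737, 0.676, 0.009, 0.002]
ft_force: [-0.1, -0.4, 0.2]
width: 0.087
time: 3.15
ee_pos: [0.5563, 0.214, 0.3633]
eef_rot: [0.689, 0.725, 0.008, 0.001]
ft_force: [-0.1, -0.7, 0.6]
width: 0.0871
time: 3.45
ee_pos: [0.5545, 0.2423, 0.2666]
eef_rot: [0.689, 0.725, 0.003, -0.001]
ft_force: [-0.3, -0.3, -0.1]
width: 0.0869
[[319.82247406 155.98750108]
 [329.50078508 110.95013627]
 [328.81554628  71.44925663]]
[[-0.05   0.999  0.003]
 [ 0.999  0.05   0.006]
 [ 0.006  0.004 -1.   ]]
```

View pics/w_row.png

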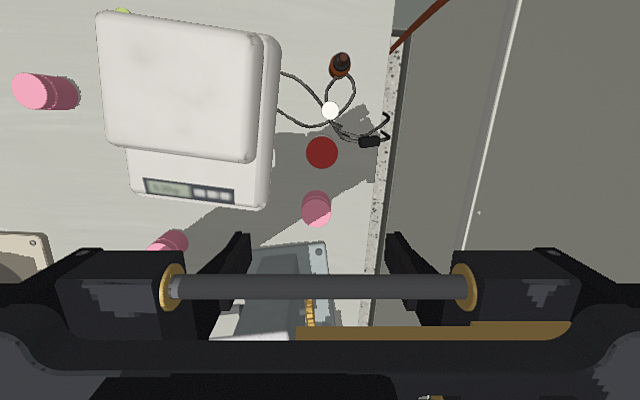

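View pics/w_lift.png

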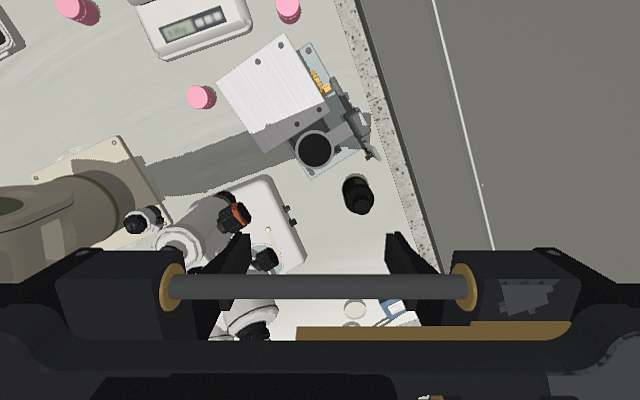

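Wrist view: jar cap at (321.5,152.5), vial at (330,110), dropper bulb at (341,60), decoy pink jar at (316,207). In the lift view, the table centre is at (313,150).

Run:
```python
from h import *
import pickle
s=pickle.load(open('s_row.pkl','rb'));C=cam('wrist',s)
j,v,d=back(C,(321.5,152.5),.048),back(C,(330,110),.032),back(C,(341,60),.09)
print(j,v,d, np.linalg.norm((v-j)[:2]),np.linalg.norm((d-v)[:2]), np.degrees(np.arctan2(*(d-j)[:2])))
t=r.read_state()['ee_pos'];print('to jar',j-t)
s=pickle.load(open('s_lift.pkl','rb'));C=cam('wrist',s)
print('table',back(C,(313,150),.165), 'pred', proj(C,[[.5055,-.0633,.165]]))
# balance top edge
s=pickle.load(open('s_row.pkl','rb'));C=cam('wrist',s)
print([back(C,(275,170),z).round(3) for z in (.0,.05,.08)])
```

```text
[0.55898684 0.27374841 0.048     ] [0.56758647 0.32823428 0.032     ] [0.57349877 0.37941445 0.09      ] 0.05516033673170709 0.05152053259554817 7.819953977577826
to jar [ 0.00298473  0.03170913 -0.22294269]
table [ 0.50270389 -0.06028074  0.165     ] pred [[315.2414508  151.03897811]]
[array([0.49 , 0.237, 0.   ]), array([0.498, 0.247, 0.05 ]), array([0.502, 0.254, 0.08 ])]
```

```bash
python3 - <<'E'
from h import *
import pickle
s=pickle.load(open('s_row.pkl','rb'));C=cam('wrist',s);T=cam('top')
for a,b in [((253,160),(268,178)),((268,207),(302,181)),((321.5,152.5),(268,150))]:
    P=cv2.triangulatePoints(C[0]@np.c_[C[1],C[2]],T[0]@np.c_[T[1],T[2]],np.float64(a),np.float64(b)).ravel();print((P[:3]/P[3]).round(3))
E
python3 -m inch '{"translation":[[0,0.2,-0.4],[0.03,0.32,-0.8],[0.03,0.32,-0.8],[0.03,0.32,-0.8]],"rot":[[0,0,-0.09],[0,0,-0.18],[0,0,-0.18],[0,0,-0.18]],"jaw":[70,70,70,70]}'
python3 - <<'E'
from h import *
s=r.read_state(); im=eyes.camera('wrist'); C=cam('wrist',s)
hsv=cv2.cvtColor(im,cv2.COLOR_BGR2HSV); m=((hsv[...,0]<6)|(hsv[...,0]>175))&(hsv[...,1]>190)&(hsv[...,2]>60)
n,l,st,ce=cv2.connectedComponentsWithStats(m.astype(np.uint8))
for i in range(1,n):
    if st[i,4]>150: print(st[i],ce[i],back(C,ce[i],.048)-s['ee_pos'])
print(proj(C,[[.559,.2735,.048]]),s['ee_pos'])
cv2.imwrite('pics/w_jar.png',im)
E
```

```text
[0.477 0.264 0.084]
[0.482 0.183 0.016]
[0.56  0.271 0.036]
time: 3.9
ee_pos: [0.5606, 0.273, 0.1937]
eef_rot: [0.755, 0.656, 0.006, 0.001]
ft_force: [0.1, -0.4, 1.2]
width: 0.0715
[[314.55206719 189.81023136]] [0.5605636  0.27296428 0.19370562]
```

View pics/w_jar.png

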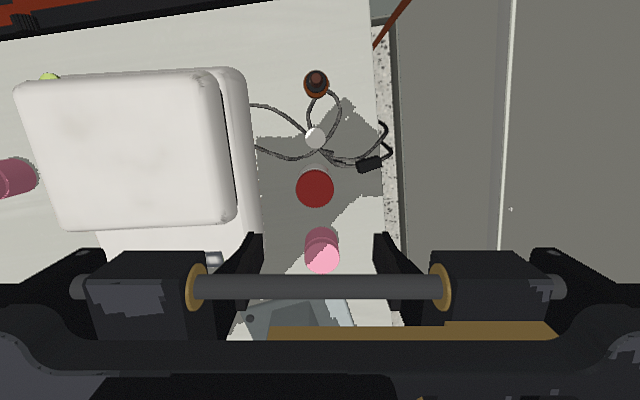

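Run:
```python
from h import *
import pickle
C=cam('wrist',pickle.load(open('s_row.pkl','rb')));D=cam('wrist',r.read_state());T=cam('top')
for a,b,c in [((253,160),(236,222),(268,178)),((258,40),(217,76),None),((321.5,152.5),(315,188.5),(268,150)),((341,60),(316.5,78),None)]:
  for n,X,Y,p,q in [('row-jar',C,D,a,b)]+([('jar-top',D,T,b,c)] if c else []):
    P=cv2.triangulatePoints(X[0]@np.c_[X[1],X[2]],Y[0]@np.c_[Y[1],Y[2]],np.float64(p),np.float64(q)).ravel();print(n,(P[:3]/P[3]).round(3))
```

```text
row-jar [0.48  0.267 0.096]
jar-top [0.477 0.263 0.086]
row-jar [0.471 0.409 0.017]
row-jar [0.56  0.272 0.036]
jar-top [0.56  0.271 0.035]
row-jar [0.578 0.39  0.027]
```

Jar seen at (315,188.5), 1 px from the prediction, so the TCP is over it. The gripper body could touch the balance pan, so I'll turn the jaws by about 40° while still well clear of the vial, then descend in steps.

```bash
python3 -m inch '{"translation":[[0,0,-0.2],[0,0,-0.4],[0,0,-0.6],[0,0,-0.6],[0,0,-0.6],[0,0,-0.6]],"rot":[[0,0,0.14],[0,0,0.28],[0,0,0.42],[0,0,0.56],[0,0,0.67],[0,0,0.67]],"jaw":[70,70,70,70,70,70]}'
python3 -m inch '{"translation":[[-0.01,0,-0.2],[-0.01,0,-0.4],[-0.01,0,-0.5],[-0.01,0,-0.6],[-0.01,0,-0.7],[-0.01,0,-0.7]],"rot":[[0,0,0],[0,0,0],[0,0,0],[0,0,0],[0,0,0],[0,0,0]],"jaw":[70,70,70,70,70,70]}'
```

```text
time: 4.55
ee_pos: [0.563, 0.2723, 0.1375]
eef_rot: [0.483, 0.876, 0.009, 0.0]
ft_force: [-0.4, -0.4, 0.2]
width: 0.0699
time: 5.15
ee_pos: [0.5617, 0.2719, 0.0667]
eef_rot: [0.483, 0.876, 0.008, 0.0]
ft_force: [-0.3, -0.1, 0.2]
width: 0.07
```

```bash
python3 -m inch '{"translation":[[-0.02,0,-0.15],[-0.02,0.01,-0.25],[-0.02,0.01,-0.35],[-0.02,0.01,-0.38],[-0.02,0.01,-0.38]],"rot":[[0,0,0],[0,0,0],[0,0,0],[0,0,0],[0,0,0]],"jaw":[70,70,70,70,70]}'
python3 -m inch '{"translation":[[0,0,0],[0,0,0],[0,0,0],[0,0,0],[0,0,0],[0,0,0],[0,0,0],[0,0,0]],"rot":[[0,0,0],[0,0,0],[0,0,0],[0,0,0],[0,0,0],[0,0,0],[0,0,0],[0,0,0]],"jaw":[55,45,40,38,38,38,38,38]}' 15
```

```text
time: 5.65
ee_pos: [0.5595, 0.2728, 0.0281]
eef_rot: [0.483, 0.876, 0.008, -0.0]
ft_force: [-0.1, 1.2, 0.2]
width: 0.0701
time: 6.45
ee_pos: [0.5596, 0.2729, 0.0283]
eef_rot: [0.483, 0.876, 0.008, -0.0]
ft_force: [-0.0, -0.3, 3.9]
width: 0.0438
```

```bash
python3 -m inch '{"translation":[[0,0,0.1],[0,0,0.3],[0,0,0.6],[0,0,1],[0,0,1]],"rot":[[0,0,0],[0,0,0],[0,0,0],[0,0,0],[0,0,0]],"jaw":[38,38,38,38,38]}' 15
python3 -m inch '{"translation":[[0,0,0.4],[0,0,0.8],[0,0,1],[0,0,1]],"rot":[[0,0,0],[0,0,0],[0,0,0],[0,0,0]],"jaw":[38,38,38,38]}'
python3 -m inch '{"translation":[[0,-0.2,0.3],[-0.05,-0.5,0.5],[-0.1,-0.8,0.5],[-0.15,-1,0.5],[-0.15,-1,0.5]],"rot":[[0,0,-0.05],[0,0,-0.1],[0,0,-0.15],[0,0,-0.15],[0,0,-0.15]],"jaw":[38,38,38,38,38]}'
python3 -m inch '{"translation":[[-0.05,-0.3,0],[-0.1,-0.6,0],[-0.15,-0.9,0],[-0.2,-1,0],[-0.2,-1,0]],"rot":[[0,0,-0.05],[0,0,-0.1],[0,0,-0.1],[0,0,-0.1],[0,0,-0.1]],"jaw":[38,38,38,38,38]}'
python3 -m inch '{"translation":[[-0.05,-0.3,0],[-0.1,-0.6,0],[-0.15,-0.8,0],[-0.15,-0.8,0],[-0.15,-0.8,0]],"rot":[[0,0,-0.05],[0,0,-0.1],[0,0,-0.12],[0,0,-0.12],[0,0,-0.12]],"jaw":[38,38,38,38,38]}'
python3 - <<'E'
from h import *
import pickle
s=r.read_state(); im=eyes.camera('wrist'); cv2.imwrite('pics/w_tab.png',im); pickle.dump(s,open('s_tab.pkl','wb'))
C=cam('wrist',s); print(Ro.from_quat(s['eef_rot']).as_matrix().round(3))
print(proj(C,[[.5055,-.0633,.165],[.5027,-.0603,.165]]))
print(s['ee_pos'])
E
```

```text
time: 6.95
ee_pos: [0.5616, 0.2748, 0.1342]
eef_rot: [0.483, 0.876, 0.011, 0.002]
ft_force: [0.3, 0.4, -1.2]
width: 0.0439
time: 7.35
ee_pos: [0.5624, 0.2758, 0.2374]
eef_rot: [0.483, 0.876, 0.013, 0.004]
ft_force: [0.2, 0.6, -1.2]
width: 0.0436
time: 7.85
ee_pos: [0.5474, 0.1719, 0.286]
eef_rot: [0.552, 0.834, 0.011, 0.005]
ft_force: [-0.1, -0.7, -1.7]
width: 0.0436
time: 8.35
ee_pos: [0.5269, 0.0708, 0.285]
eef_rot: [0.596, 0.803, 0.01, 0.005]
ft_force: [0.2, 0.7, -1.7]
width: 0.0437
time: 8.85
ee_pos: [0.512, -0.008, 0.2849]
eef_rot: [0.644, 0.765, 0.01, 0.005]
ft_force: [-0.4, 1.3, -1.1]
width: 0.0436
[[-0.17   0.985  0.021]
 [ 0.985  0.17   0.009]
 [ 0.005  0.023 -1.   ]]
[[300.42097974 243.73398041]
 [298.27318246 240.87478039]]
[ 0.51201313 -0.00803783  0.28489072]
```

View pics/w_tab.png

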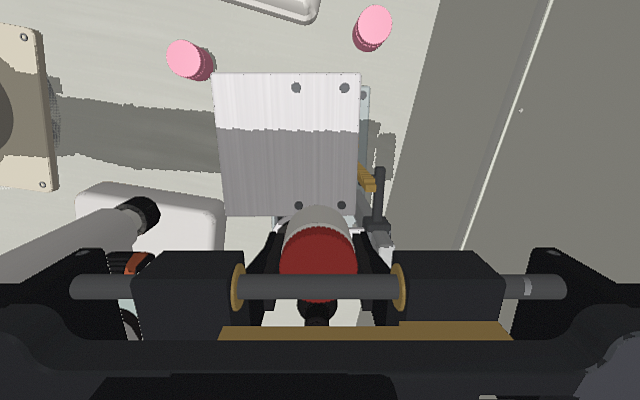

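```bash
cat > fit.py <<'E'
from h import *
import pickle
from scipy.optimize import least_squares
px=lambda p:np.array(p)/5.1+[320-.4,105-.4]
S=lambda n:cam('wrist',pickle.load(open(n,'rb')))
T=cam('top');A=S('s_tab.pkl');B=S('s_lift.pkl')
tab=[-.02,-.075,.165];fl=[-.09,.09,.191];fr=[-.09,-.036,.191]
O=[(T,tab,px((445,277))),(T,fl,px((117,484))),(T,fr,px((400,432))),(T,[-.1,.07,.12],px((150,520))),(A,fl,(213,73)),(A,fr,(220,214)),(B,tab,(313,150)),(B,fl,(217,78)),(B,fr,(265,153))]
def W(q,L): return np.array([q[0]+L[0]*np.cos(q[2])-L[1]*np.sin(q[2]),q[1]+L[0]*np.sin(q[2])+L[1]*np.cos(q[2]),L[2]])
if __name__=='__main__':
  def res(q,O): return np.concatenate([(proj(C,W(q,L))[0]-u) for C,L,u in O])
  for o in (O[:4],O[4:6],O[6:],O):
    f=least_squares(res,[.51,.014,.17],args=(o,),loss='soft_l1'); print(f.x.round(4),np.degrees(f.x[2]).round(2),f.fun.round(1).tolist(),'table',W(f.x,tab).round(4))
E
python3 fit.py
```

```text
[0.5124 0.0147 0.172 ] 9.85 [-0.0, -0.3, -0.8, 0.2, 0.3, 0.4, 0.3, -0.3] table [ 0.5055 -0.0626  0.165 ]
[0.5111 0.0102 0.1094] 6.27 [0.0, -1.0, -0.0, 3.6] table [ 0.4994 -0.0665  0.165 ]
[0.5157 0.0151 0.1319] 7.56 [2.1, 0.2, -0.3, -0.2, -0.7, 0.1] table [ 0.5057 -0.0619  0.165 ]
[0.5134 0.0143 0.1421] 8.14 [0.1, 0.2, -2.0, -1.3, -0.6, 0.6, -0.9, -1.3, -0.2, -2.1, 4.2, 3.0, 1.5, 1.1, -1.5, 1.9, -1.2, 1.6] table [ 0.5042 -0.0628  0.165 ]
```

```bash
python3 -m inch '{"translation":[[-0.03,-0.25,0],[-0.07,-0.5,0],[-0.07,-0.54,-0.2],[-0.07,-0.54,-0.4],[-0.07,-0.54,-0.6],[-0.07,-0.54,-0.7],[-0.07,-0.54,-0.7]],"rot":[[0,0.009,0],[0,0.009,0],[0,0.009,0],[0,0.009,0],[0,0.009,0],[0,0.009,0],[0,0.009,0]],"jaw":[38,38,38,38,38,38,38]}'
python3 - <<'E'
from h import *
s=r.read_state(); print(s['ee_pos'],Ro.from_quat(s['eef_rot']).as_matrix()[2],s['ft_force'])
im=eyes.camera('scene'); a=cv2.resize(im[120:230,280:400],None,fx=5,fy=5,interpolation=cv2.INTER_CUBIC)
im=eyes.camera('wrist'); cv2.imwrite('pics/w_t2.png',im)
cv2.imwrite('pics/s_t2.png',a)
E
```

```text
time: 9.6
ee_pos: [0.5046, -0.0603, 0.2139]
eef_rot: [0.643, 0.766, 0.007, 0.001]
ft_force: [0.1, -0.2, -1.0]
width: 0.0435
[ 0.50462521 -0.06031513  0.21386771] [ 0.00804783  0.01154571 -0.99990096] [ 0.07960161 -0.17124485 -0.95299275]
```

View pics/s_t2.png

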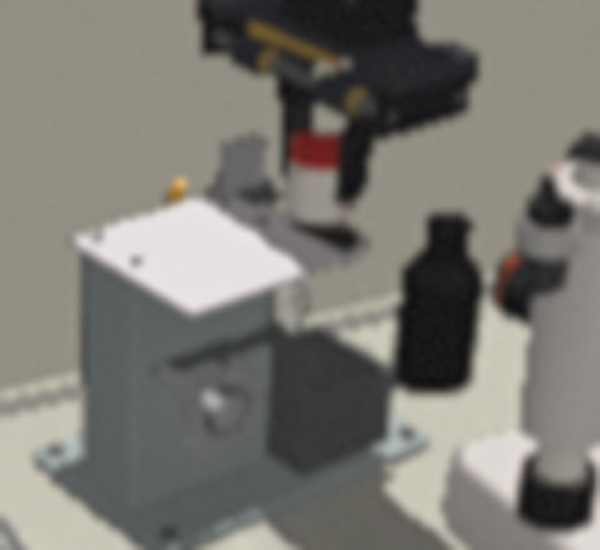

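The jar hangs just above the table at (320,220) in the crop, clear of the column. I'll lower it gently.

```bash
python3 -m inch '{"translation":[[0,-0.02,-0.06],[0,-0.02,-0.12],[0,-0.02,-0.17],[0,-0.02,-0.18],[0,-0.02,-0.18]],"rot":[[0,0,0],[0,0,0],[0,0,0],[0,0,0],[0,0,0]],"jaw":[38,38,38,38,38]}'
python3 -m inch '{"translation":[[0,0,-0.01],[0,0,-0.02],[0,0,-0.02]],"rot":[[0,0,0],[0,0,0],[0,0,0]],"jaw":[38,38,38]}'
```

```text
time: 10.2
ee_pos: [0.5054, -0.0628, 0.1974]
eef_rot: [0.643, 0.765, 0.008, 0.002]
ft_force: [-0.8, -0.4, -1.3]
width: 0.0437
time: 10.5
ee_pos: [0.5054, -0.0628, 0.1954]
eef_rot: [0.643, 0.765, 0.008, 0.002]
ft_force: [-0.2, -0.5, -1.2]
width: 0.0439
```

```bash
python3 -m inch '{"translation":[[0,0,-0.01],[0,0,-0.015],[0,0,-0.015]],"rot":[[0,0,0],[0,0,0],[0,0,0]],"jaw":[38,38,38]}'
python3 -m inch '{"translation":[[0,0,-0.005],[0,0,-0.01],[0,0,-0.01]],"rot":[[0,0,0],[0,0,0],[0,0,0]],"jaw":[38,38,38]}'
```

```text
time: 10.8
ee_pos: [0.5053, -0.0627, 0.1938]
eef_rot: [0.643, 0.765, 0.007, 0.002]
ft_force: [-0.0, -0.0, -1.8]
width: 0.0435
time: 11.1
ee_pos: [0.5054, -0.0628, 0.193]
eef_rot: [0.643, 0.765, 0.007, 0.002]
ft_force: [-0.3, 0.5, 0.9]
width: 0.0436
```

```bash
python3 -m inch '{"translation":[[0,0,-0.003],[0,0,-0.003],[0,0,-0.003],[0,0,-0.003],[0,0,-0.003],[0,0,-0.003],[0,0,-0.003]],"rot":[[0,0,0],[0,0,0],[0,0,0],[0,0,0],[0,0,0],[0,0,0],[0,0,0]],"jaw":[44,46,49,53,58,64,70]}'
python3 -m inch '{"translation":[[0,0,0],[0,0,0.1],[0,0,0.3],[0,0,0.6],[0,0,0.9],[0,0,0.9]],"rot":[[0,0,0],[0,0,0],[0,0,0],[0,0,0],[0,0,0],[0,0,0]],"jaw":[70,70,70,70,70,70]}'
python3 - <<'E'
from h import *
import pickle
s=r.read_state(); im=eyes.camera('wrist'); cv2.imwrite('pics/w_t3.png',im); pickle.dump(s,open('s_t3.pkl','wb'))
im2=eyes.camera('top'); a=cv2.resize(im2[105:215,320:475],None,fx=4,fy=4,interpolation=cv2.INTER_CUBIC)
im3=eyes.camera('scene')
b=cv2.resize(im3[120:230,280:400],(480,440),interpolation=cv2.INTER_CUBIC)
cv2.imwrite('pics/both3.png',np.vstack([cv2.resize(np.hstack([a,b]),(800,320)),im[:280,120:][:, :520].repeat(1,0).copy() if 0 else cv2.resize(im[100:340,:],(800,280))]))
E
```

```text
time: 11.8
ee_pos: [0.5054, -0.0628, 0.1927]
eef_rot: [0.643, 0.765, 0.008, 0.002]
ft_force: [-0.4, -0.0, -0.5]
width: 0.065
time: 12.4
ee_pos: [0.5071, -0.0626, 0.2874]
eef_rot: [0.643, 0.765, 0.009, 0.005]
ft_force: [0.2, -0.3, -0.3]
width: 0.0701
```

View pics/both3.png

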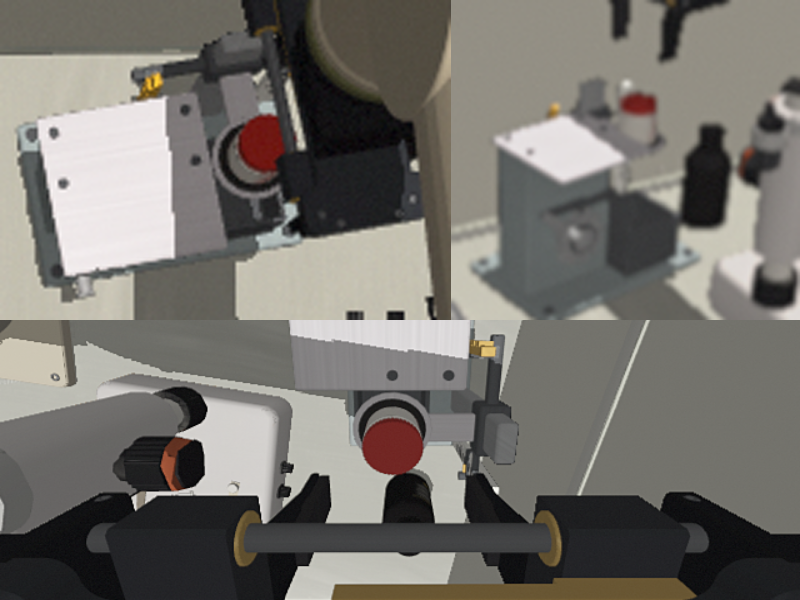

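The jar stands upright and concentric on the table: in the lower wrist view the ring spans 356–428 and the jar centre is at 392. Next I turn the wrist so that the camera ends up low, ready for the lean.

```bash
python3 -c "
from h import *; print(r.read_state()['joint_positions'].round(3) if hasattr(r.read_state()['joint_positions'],'round') else r.read_state()['joint_positions'])"
python3 -m inch '{"translation":[[0,0,0.3],[-0.1,0.1,0.5],[-0.2,0.2,0.6],[-0.4,0.4,0.6],[-0.5,0.6,0.6],[-0.5,0.6,0.6],[-0.5,0.6,0.6]],"rot":[[0,0,0.13],[0,0,0.26],[0,0,0.39],[0,0,0.52],[0,0,0.65],[0,0,0.75],[0,0,0.75]],"jaw":[70,60,50,50,50,50,50]}'
python3 -m inch '{"translation":[[-0.1,0.1,0],[-0.2,0.2,0],[-0.3,0.3,0],[-0.5,0.5,0],[-0.6,0.6,0],[-0.6,0.6,0],[-0.6,0.6,0]],"rot":[[0,0,0.13],[0,0,0.26],[0,0,0.39],[0,0,0.52],[0,0,0.65],[0,0,0.75],[0,0,0.75]],"jaw":[50,50,50,50,50,50,50]}'
python3 -c "
from h import *; s=r.read_state(); print(np.round(s['joint_positions'],3));print(Ro.from_quat(s['eef_rot']).as_matrix().round(3))"
```

```text
[ 0.67   0.09  -0.662  1.665  0.047  1.394  0.174]
time: 13.25
ee_pos: [0.4547, -0.0026, 0.3419]
eef_rot: [0.301, 0.954, 0.007, -0.002]
ft_force: [-0.4, -0.2, 1.2]
width: 0.0504
time: 13.95
ee_pos: [0.3946, 0.0572, 0.3415]
eef_rot: [-0.087, 0.996, 0.006, -0.005]
ft_force: [0.0, 0.3, 0.2]
width: 0.05
[ 0.569 -0.214 -0.675  1.774 -0.145  1.545  1.654]
[[-0.985 -0.173 -0.01 ]
 [-0.173  0.985  0.011]
 [ 0.008  0.013 -1.   ]]
```

```bash
python3 -m inch '{"translation":[[0,0,0],[-0.05,0,0],[-0.1,0,0],[-0.15,0,-0.1],[-0.2,0,-0.3],[-0.2,0,-0.5],[-0.2,0,-0.5],[-0.2,0,-0.5]],"rot":[[0.02,-0.13,0],[0.04,-0.26,0],[0.06,-0.39,0],[0.09,-0.52,0],[0.11,-0.65,0],[0.12,-0.74,0],[0.12,-0.74,0],[0.12,-0.74,0]],"jaw":[50,50,50,50,50,50,50,50]}'
python3 -c "
from h import *; s=r.read_state(); print(np.round(s['joint_positions'],3));print(Ro.from_quat(s['eef_rot']).as_matrix().round(3))"
```

```text
time: 14.75
ee_pos: [0.4038, 0.0771, 0.229]
eef_rot: [-0.085, 0.963, 0.109, 0.23]
ft_force: [3.5, -1.4, 0.9]
width: 0.0499
[ 0.016 -0.499 -0.119  2.331 -0.349  0.858  1.815]
[[-0.879 -0.215  0.425]
 [-0.115  0.962  0.249]
 [-0.462  0.17  -0.87 ]]
```

Joint 2 is at its limit of -0.5, so the lean is incomplete. I'll fit a kinematic model from the recorded states to plan a reachable lean.

```bash
cat > fk.py <<'E'
import numpy as np
from scipy.spatial.transform import Rotation as Ro
def fk(q,p,sg):
    h,a0,d1,e1,d2,e2,w,L,o1,o7,e0=p
    M=np.eye(3);x=np.zeros(3)
    for kind,ang,off in (('z',sg[0]*q[0]+o1,(a0,0,h)),('y',q[1],(e0,0,d1)),('z',sg[1]*q[2],(e1,0,0)),('y',q[3],(e2,0,d2)),('z',sg[2]*q[4],(0,0,0)),('y',q[5],(w,0,L)),('z',sg[3]*q[6]+o7,(0,0,0))):
        M=M@Ro.from_euler(kind,ang).as_matrix(); x=x+M@np.array(off)
    return x,M
E
python3 - <<'E'
from h import *; from fk import fk
import pickle,itertools
from scipy.optimize import least_squares
S=[pickle.load(open(f,'rb')) for f in ('s_lift.pkl','s_row.pkl','s_tab.pkl','s_t3.pkl')]
S=[(s['joint_positions'],s['ee_pos'],s['eef_rot']) for s in S]+[([1.144,.332,-.065,1.46,.022,1.35,-.088],[.2454,-.5744,.2327],[.97968,.20054,-.0002,-.0007])]
s=r.read_state();S.append((s['joint_positions'],s['ee_pos'],s['eef_rot']))
pickle.dump(S,open('states.pkl','wb'))
best=[]
for sg in itertools.product((1,-1),repeat=4):
  def res(p):
    o=[]
    for q,x,R in S:
      X,M=fk(q,p,sg); o+=list((X-x))+list((M-Ro.from_quat(R).as_matrix()).ravel()*.3)
    return np.r_[o,1e-3*p[:8],1e-3*p[10]]
  for o1 in (0,1.57,3.14,-1.57):
   for o7 in (0,1.57,3.14,-1.57):
    f=least_squares(res,[.34,0,.4,0,.4,0,0,.3,o1,o7,0]); best.append((f.cost,sg,f.x.round(4).tolist()))
best.sort(key=lambda b:b[0])
for b in best[:3]: print(b)
pickle.dump(best[0],open('fk.pkl','wb'))
E
```

```text
(np.float64(0.00019095412336403648), (-1, -1, -1, -1), [0.25, -0.0427, 0.4377, -0.0805, 0.5012, 0.0, -0.0523, 0.3262, -0.0638, 1.5086, 0.057])
(np.float64(0.00019095412336403921), (-1, -1, -1, -1), [0.25, -0.0427, 0.4377, -0.0805, 0.5012, 0.0, -0.0523, 0.3262, -0.0638, 1.5086, 0.057])
(np.float64(0.00019095412336404084), (-1, -1, -1, -1), [0.25, -0.0427, 0.4377, -0.0805, 0.5012, 0.0, -0.0523, 0.3262, -0.0638, 1.5086, 0.057])
```

```bash
cat > ik.py <<'E'
from h import *; from fk import fk
import pickle
from scipy.optimize import least_squares
c,sg,p=pickle.load(open('fk.pkl','rb'))
lo=np.array([-2.6,-.5,-1.47,.16,-1.27,.06,-2.6])+.04;hi=np.array([2.6,2.12,1.34,2.42,4.41,2.06,2.6])-.04
yaw=.16
def R(lean,flip,yaw=yaw):
    z=np.array([np.sin(lean)*np.cos(yaw),np.sin(lean)*np.sin(yaw),-np.cos(lean)])
    y=np.array([-np.sin(yaw),np.cos(yaw),0])*flip
    return np.c_[np.cross(y,z),y,z]
def ik(X,M,q0,n=12,rng=np.random.default_rng(0)):
    out=None
    for k in range(n):
        g=np.clip(q0,lo,hi) if k==0 else rng.uniform(lo,hi)
        f=least_squares(lambda q:np.r_[fk(q,p,sg)[0]-X,.3*(fk(q,p,sg)[1]-M).ravel(),2e-3*(q-q0)],g,bounds=(lo,hi))
        x,m=fk(f.x,p,sg); e=(np.linalg.norm(x-X)*1e3,np.degrees(Ro.from_matrix(m.T@M).magnitude()))
        if out is None or f.cost<out[0]: out=(f.cost,f.x,e)
    return out
if __name__=='__main__':
    q0=np.array(r.read_state()['joint_positions'])
    for flip in (1,-1):
      for lean in (30,40,50,60):
        for X in ((.42,.072,.12),(.42,.07,.15),(.37,.065,.17),(.37,.065,.25)):
          o=ik(np.array(X),R(np.radians(lean),flip),q0); print(flip,lean,X,np.round(o[1],2).tolist(),np.round(o[2],1))
E
python3 ik.py
```

```text
1 30 (0.42, 0.072, 0.12) [-1.41, -0.46, 1.14, 2.38, 0.81, 0.58, 0.92] [18.9  1.7]
1 30 (0.42, 0.07, 0.15) [0.69, -0.46, -0.88, 2.38, -0.62, 0.63, 1.94] [12.8  1.3]
1 30 (0.37, 0.065, 0.17) [-0.49, -0.46, 0.22, 2.38, 0.18, 0.76, 1.36] [35.3  3.7]
1 30 (0.37, 0.065, 0.25) [-0.25, -0.46, -0.0, 2.29, 0.02, 0.85, 1.48] [46.9  3.1]
1 40 (0.42, 0.072, 0.12) [-1.55, -0.46, 1.3, 2.38, 1.13, 0.45, 0.65] [52.9  4. ]
1 40 (0.42, 0.07, 0.15) [-1.32, -0.46, 1.04, 2.38, 0.91, 0.5, 0.83] [48.2  4. ]
1 40 (0.37, 0.065, 0.17) [-0.75, -0.46, 0.44, 2.38, 0.42, 0.64, 1.15] [71.7  7.2]
1 40 (0.37, 0.065, 0.25) [-0.25, -0.46, 0.0, 2.38, 0.03, 0.59, 1.46] [75.6  3.7]
1 50 (0.42, 0.072, 0.12) [1.09, -0.18, -1.43, 2.38, 3.4, 0.1, -2.1] [65.1  1.1]
1 50 (0.42, 0.07, 0.15) [1.05, -0.29, -1.43, 2.38, 3.75, 0.1, -2.56] [74.3  1.7]
1 50 (0.37, 0.065, 0.17) [1.03, -0.32, -1.43, 2.38, 3.72, 0.1, -2.56] [127.2   2.5]
1 50 (0.37, 0.065, 0.25) [-0.28, -0.46, 0.02, 2.38, 0.1, 0.47, 1.39] [98.3  7. ]
1 60 (0.42, 0.072, 0.12) [0.93, -0.26, -1.3, 2.38, 3.2, 0.1, -1.97] [71.7  5.6]
1 60 (0.42, 0.07, 0.15) [0.85, -0.31, -1.2
[... 835 characters left out ...]
0.0, 2.38, 0.03, 0.59, -1.68] [75.6  3.7]
-1 50 (0.42, 0.072, 0.12) [1.09, -0.18, -1.43, 2.38, 3.41, 0.1, 1.03] [65.1  1.1]
-1 50 (0.42, 0.07, 0.15) [1.05, -0.31, -1.43, 2.38, 3.88, 0.1, 0.45] [74.5  1.4]
-1 50 (0.37, 0.065, 0.17) [1.03, -0.34, -1.43, 2.38, 3.83, 0.1, 0.46] [127.4   2.2]
-1 50 (0.37, 0.065, 0.25) [-0.28, -0.46, 0.02, 2.38, 0.09, 0.47, -1.74] [98.3  7. ]
-1 60 (0.42, 0.072, 0.12) [0.93, -0.26, -1.3, 2.38, 3.2, 0.1, 1.16] [71.7  5.6]
-1 60 (0.42, 0.07, 0.15) [0.85, -0.31, -1.22, 2.38, 3.31, 0.1, 1.03] [77.   3.9]
-1 60 (0.37, 0.065, 0.17) [0.92, -0.41, -1.35, 2.38, 3.36, 0.1, 0.86] [126.9   4. ]
-1 60 (0.37, 0.065, 0.25) [0.7, -0.46, -1.09, 2.38, 3.88, 0.1, 0.36] [142.2   2.2]
```

Run:
```python
from h import *; from fit import W,px
import pickle
s=r.read_state(); im=eyes.camera('wrist'); cv2.imwrite('pics/w_lean.png',im); pickle.dump(s,open('s_lean.pkl','wb'))
C=cam('wrist',s);T=cam('top');S=cam('scene')
tri=lambda A,a,B,b:(lambda P:P[:3]/P[3])(cv2.triangulatePoints(A[0]@np.c_[A[1],A[2]],B[0]@np.c_[B[1],B[2]],np.float64(a),np.float64(b)).ravel())
q=(.5134,.0143,.16)
def inv(P): d=P[:2]-q[:2];c,s_=np.cos(q[2]),np.sin(q[2]);return np.r_[c*d[0]+s_*d[1],-s_*d[0]+c*d[1],P[2]]
P=tri(T,px((545,60)),S,(275+392/6,140+45/6)); print('strip top',P,'lift',inv(P))
for z in (.1,.15,.2): print('orange',z,inv(back(T,px((518,130)),z)).round(3), 'strip white', inv(back(T,px((545,60)),z)).round(3))
print('pinkfront',back(T,(331,240),.048),back(T,(242,294),.048))
for l in ([.03,-.125,.08],[.03,-.125,.165],[-.084,.07,.12],[-.02,-.075,.165]): print(l,proj(C,W(q,l)))
print('cam',-C[1].T@C[2])
o=im
cv2.imwrite('pics/lean_crop.png',o[:330])
```

```text
strip top [ 0.59594048 -0.1027236   0.19256592] lift [ 0.06284223 -0.12867909  0.19256592]
orange 0.1 [ 0.058 -0.14   0.1  ] strip white [ 0.09  -0.159  0.1  ]
orange 0.15 [ 0.044 -0.124  0.15 ] strip white [ 0.075 -0.143  0.15 ]
orange 0.2 [ 0.031 -0.109  0.2  ] strip white [ 0.06  -0.127  0.2  ]
pinkfront [0.32544163 0.10842968 0.048     ] [0.19386468 0.32866113 0.048     ]
[0.03, -0.125, 0.08] [[121.77655272 228.62335015]]
[0.03, -0.125, 0.165] [[ 94.31819129 296.24219134]]
[-0.084, 0.07, 0.12] [[286.924398   163.83038591]]
[-0.02, -0.075, 0.165] [[128.42616293 262.73820717]]
cam [0.26544318 0.02930928 0.32139986]
```

View pics/lean_crop.png

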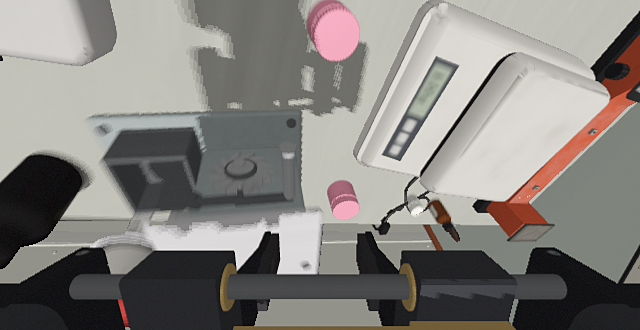

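Wrist view (image inverted): the pawl rod is at (288,165), within 1.5 px of its projection (287,164), which confirms the lift pose. The microscope base is at top left, a pink decoy at (343,195). Next: compute a view pose for scale and pointer, and search for a feasible compound lean for the rod.

```bash
cat > plan.py <<'E'
from ik import *; from fit import W
q=(.5134,.0143,.16)
s=r.read_state(); M0=Ro.from_quat(s['eef_rot']).as_matrix(); q0=np.array(s['joint_positions'])
if __name__=='__main__':
    M=R(np.radians(30),1,0.0); print('view rot units',(Ro.from_matrix(M@M0.T).as_rotvec()/np.radians(60)).round(3)); o=ik(np.array([.485,-.125,.355]),M,q0,6);print(o[1].round(2),o[2])
    # gripper sample points (tool frame, origin TCP)
    g=lambda a,b,n:np.linspace(a,b,n)
    def box(x,y,z,n): return np.array(np.meshgrid(g(*x,n[0]),g(*y,n[1]),g(*z,n[2]))).reshape(3,-1).T
    op=.016
    F=np.vstack([box((-.0095,.0095),(sg_*op,sg_*(op+.015)),(-.059,.011),(3,3,9)) for sg_ in(1,-1)])
    B=box((-.0375,.0375),(-.095,.095),(-.19,-.059),(5,9,6)); Cm=box((.055,.115),(-.03,.03),(-.19,-.13),(3,3,3))
    G=np.vstack([F,B,Cm])
    def boxd(P,lo_,hi_): d=np.maximum(np.maximum(lo_-P,P-hi_),0); return np.where((d==0).all(1),-np.min(np.minimum(P-lo_,hi_-P),1),np.linalg.norm(d,axis=1)).min()
    c,s_=np.cos(q[2]),np.sin(q[2])
    def clear(X,M):
        P=X+G@M.T; d=P-[q[0],q[1],0]; L=np.c_[c*d[:,0]+s_*d[:,1],-s_*d[:,0]+c*d[:,1],d[:,2]]
        v=[boxd(L,np.array(a),np.array(b)) for a,b in [((-.09,-.036,.185),(.07,.09,.191)),((-.028,-.032,0),(.07,.086,.185)),((-.055,-.035,.03),(-.03,.06,.13)),((-.09,-.12,0),(.09,.13,.012)),((-.053,-.108,.0),(.02,-.042,.215))]]
        v+=[boxd(P,np.array(a),np.array(b)) for a,b in [((.28,.183,0),(.485,.46,.09)),((.305,.085,0),(.347,.13,.05)),((-.1,-.1,0),(.1,.1,.4)),((.2,-.5,0),(.46,-.085,.37))]]
        return np.array(v)
    rodax=np.array([c,s_,0]); res=[]
    for psi in range(0,85,10):
      for lean in range(25,80,7):
        az=q[2]-np.radians(psi); l=np.radians(lean)
        z=np.array([np.sin(l)*np.cos(az),np.sin(l)*np.sin(az),-np.cos(l)])
        y=np.cross(z,rodax);y/=np.linalg.norm(y)
        for f in (1,-1):
          M=np.c_[np.cross(f*y,z),f*y,z]; Xs=[]
          for th in (0,.27):
            rod=W(q,[-.083,-.025+.095*np.cos(th+.0526),.115+.0951*np.sin(th+.0526)]); Xs.append(rod+.008*z)
          cl=[clear(X,M) for X in Xs]; m=min(a.min() for a in cl)
          if m>.004:
            o=ik(Xs[0],M,q0,5)
            if o[2][0]<4: res.append((m,psi,lean,f,np.round(o[1],2).tolist(),np.round(o[2],1).tolist(),(np.min(cl,0)*1e3).round().astype(int).tolist()))
    res.sort(key=lambda t:-t[0])
    for t in res[:14]: print(t)
E
time python3 plan.py
```

```text
view rot units [-0.183 -0.066 -0.184]
[ 0.18 -0.31  0.09  1.98 -0.17  0.99  1.9 ] (np.float64(0.006090312889444587), np.float64(0.0008156877837292887))
real	0m16.752s
user	0m17.144s
sys	0m0.116s
```

```bash
sed -i 's/if m>.004:/if m>-.03:/; s/o=ik(Xs\[0\],M,q0,5)/o=ik(Xs[0],M,q0,3)/; s/if o\[2\]\[0\]<4:/if o[2][0]<25:/; s/res\[:14\]/res[:12]/' plan.py; time python3 plan.py
```

```text
view rot units [-0.183 -0.066 -0.184]
[ 0.18 -0.31  0.09  1.98 -0.17  0.99  1.9 ] (np.float64(0.006090312889444587), np.float64(0.0008156877837292887))
(np.float64(0.0023198114272237756), 40, 60, -1, [0.51, 0.14, -1.43, 2.38, 1.4, 1.2, 0.24], [15.6, 1.5], [2, 35, 8, 71, 75, 5, 9, 106, 88])
(np.float64(0.002245697581696335), 0, 25, 1, [0.96, -0.46, -1.16, 2.38, -0.74, 0.62, -1.12], [0.9, 0.1], [2, 38, 11, 87, 21, 67, 84, 201, 39])
(np.float64(0.002245697581696335), 0, 25, -1, [0.96, -0.46, -1.16, 2.38, -0.74, 0.62, 2.02], [0.9, 0.1], [2, 38, 11, 87, 21, 67, 84, 137, 39])
(np.float64(0.001877621043676836), 0, 32, 1, [1.03, -0.46, -1.25, 2.38, -0.9, 0.52, -1.0], [24.5, 2.1], [2, 37, 10, 87, 28, 61, 86, 183, 36])
(np.float64(0.001877621043676836), 0, 32, -1, [1.03, -0.46, -1.25, 2.38, -0.9, 0.52, 2.14], [24.5, 2.1], [2, 37, 10, 87, 28, 61, 86, 124, 36])
(np.float64(0.0007520597787831958), 40, 53, 1, [0.75, -0.33, -1.43, 2.38, 0.88, 0.67, -2.56], [21.8, 2.6], [1, 36, 9, 72, 75, 13, 25, 170, 80])
(np.float64(0.0007520597787831958), 40, 53, -1, [0.66, -0.09, -1.43, 2.38, 1.17, 0.87, 0.34], [13.3, 1.2], [1, 36, 9, 72, 75, 13, 25, 110, 80])
(np.float64(-4.9638376093008585e-05), 50, 46, 1, [0.72, -0.15, -1.43, 2.33, 0.88, 0.87, -2.56], [1.8, 0.2], [0, 38, 11, 72, 75, 15, 39, 194, 85])
(np.float64(-4.9638376093008585e-05), 50, 46, -1, [-0.27, -0.06, -0.45, 2.34, 0.99, 0.96, 0.53], [0.0, 0.0], [0, 38, 11, 72, 75, 15, 39, 125, 85])
(np.float64(-0.00046407294997338755), 50, 60, -1, [-0.48, 0.07, -0.41, 2.36, 1.25, 1.19, 0.33], [0.0, 0.0], [0, 37, 10, 67, 77, 2, 9, 115, 101])
(np.float64(-0.0005645427758239618), 50, 53, 1, [0.68, -0.25, -1.43, 2.37, 0.9, 0.86, -2.56], [17.7, 1.7], [-1, 37, 10, 71, 76, 7, 24, 186, 93])
(np.float64(-0.0005645427758239618), 50, 53, -1, [-0.38, -0.0, -0.44, 2.35, 1.13, 1.07, 0.41], [0.0, 0.0], [-1, 37, 10, 71, 76, 7, 24, 119, 93])
real	0m39.393s
user	0m39.950s
sys	0m0.046s
```

```bash
python3 -m inch '{"translation":[[0,0,0.4],[0,0,0.8],[0,-0.2,1],[0.1,-0.5,1],[0.2,-0.8,1],[0.3,-1,1],[0.3,-1,1]],"rot":[[0,0,0],[-0.05,-0.02,-0.05],[-0.1,-0.04,-0.1],[-0.18,-0.06,-0.18],[-0.18,-0.06,-0.18],[-0.18,-0.06,-0.18],[-0.18,-0.06,-0.18]],"jaw":[50,50,50,50,50,50,50]}'
python3 -m inch '{"translation":[[0.2,-0.4,0.2],[0.4,-0.8,0.3],[0.5,-1,0.3],[0.5,-1,0.3],[0.5,-1,0.3]],"rot":[[0,0,0],[0,0,0],[0,0,0],[0,0,0],[0,0,0]],"jaw":[50,50,50,50,50]}'
python3 - <<'E'
from h import *; from fit import W
import pickle
s=r.read_state(); im=eyes.camera('wrist'); cv2.imwrite('pics/w_ptr.png',im); pickle.dump(s,open('s_ptr.pkl','wb'))
C=cam('wrist',s); q=(.5134,.0143,.16); print(s['ee_pos'],-C[1].T@C[2],Ro.from_quat(s['eef_rot']).as_matrix().round(2)[:,2])
for l in ([.06,-.128,.193],[.06,-.128,.07],[.05,-.12,.165],[.05,-.12,.1],[-.02,-.075,.165]): print(l,proj(C,W(q,l)))
E
```

```text
time: 15.5
ee_pos: [0.4361, -0.0375, 0.3081]
eef_rot: [0.001, 0.968, 0.004, 0.252]
ft_force: [-0.3, -0.4, 0.6]
width: 0.05
time: 16.0
ee_pos: [0.4858, -0.1378, 0.3369]
eef_rot: [0.003, 0.968, 0.004, 0.251]
ft_force: [0.0, 1.0, -0.7]
width: 0.0498
[ 0.48581619 -0.13779364  0.33691442] [ 0.33881594 -0.13864493  0.42800139] [ 0.49  0.01 -0.87]
[0.06, -0.128, 0.193] [[345.42024672 200.62124118]]
[0.06, -0.128, 0.07] [[339.18915161 142.59335963]]
[0.05, -0.12, 0.165] [[349.19167215 178.79137666]]
[0.05, -0.12, 0.1] [[345.24666576 148.35807016]]
[-0.02, -0.075, 0.165] [[385.22760586 126.94159329]]
```

Now the last picture I can view: the scale region, turned upright and enlarged ×9.

Run:
```python
import cv2
im=cv2.imread('pics/w_ptr.png')[120:225,295:415]
im=cv2.resize(im[:66*105//66],None,fx=5.7,fy=5.7,interpolation=cv2.INTER_CUBIC)
cv2.imwrite('pics/ptr_crop.png',cv2.rotate(im,cv2.ROTATE_180)); print(im.shape)
```

```text
(598, 684, 3)
```

View pics/ptr_crop.png

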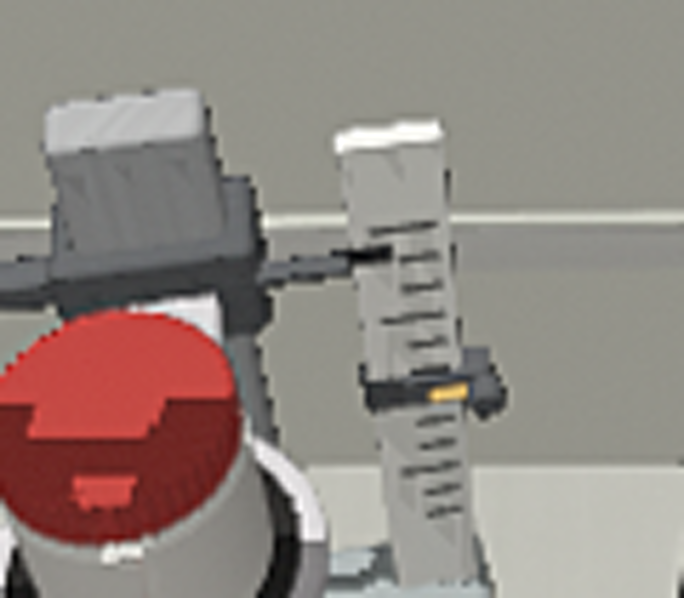

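The crop shows the black index tip at (390,252), level with about the second tick. The set pointer's dark clamp with an orange mark is at (448,392). Long ticks are at y = 230, 320 and 470. I'll convert these to heights on the strip plane.

Run:
```python
from h import *
import pickle
C=cam('wrist',pickle.load(open('s_ptr.pkl','rb'))); q=(.5134,.0143,.16)
c,s=np.cos(q[2]),np.sin(q[2])
def onplane(p,X0):
    u=295+(683-p[0]+.5)/5.7-.5; v=120+(597-p[1]+.5)/5.7-.5
    K,R,t=C; d=R.T@np.linalg.inv(K)@[u,v,1]; o=-R.T@t
    n=np.array([c,s,0]); k=(X0-n@(o-[q[0],q[1],0]))/(n@d); P=o+k*d; e=P-[q[0],q[1],0]
    return np.array([X0,-s*e[0]+c*e[1],P[2]])
for X0 in (.04,.05,.06):
    print(X0,'idx',onplane((390,252),X0).round(4),'ptr orange L/mid/R',[onplane(p,X0)[2].round(4) for p in ((430,396),(448,393),(467,389))],'clampL',onplane((368,398),X0).round(4),'striptop',onplane((390,148),X0)[2].round(4))
    print('  ticks',[round(float(onplane(p,X0)[2]),4) for p in ((420,229),(420,258),(420,288),(420,319),(428,345),(435,420),(437,445),(440,468),(442,490),(446,513))])
```

```text
0.04 idx [ 0.04   -0.1242  0.1773] ptr orange L/mid/R [np.float64(0.1258), np.float64(0.126), np.float64(0.1265)] clampL [ 0.04   -0.1151  0.1282] striptop 0.2079
  ticks [0.1832, 0.1742, 0.1645, 0.1541, 0.1446, 0.1162, 0.106, 0.0963, 0.0867, 0.0763]
0.05 idx [ 0.05   -0.1243  0.1667] ptr orange L/mid/R [np.float64(0.113), np.float64(0.1132), np.float64(0.1138)] clampL [ 0.05   -0.1147  0.1156] striptop 0.1986
  ticks [0.1729, 0.1635, 0.1534, 0.1425, 0.1327, 0.103, 0.0924, 0.0823, 0.0723, 0.0614]
0.06 idx [ 0.06   -0.1243  0.1561] ptr orange L/mid/R [np.float64(0.1002), np.float64(0.1004), np.float64(0.101)] clampL [ 0.06   -0.1144  0.1029] striptop 0.1893
  ticks [0.1626, 0.1528, 0.1422, 0.1309, 0.1207, 0.0898, 0.0788, 0.0683, 0.0579, 0.0466]
```

```bash
cat > org.py <<'E'
from h import *; from fit import W
import pickle
q=(.5134,.0143,.16); c,s_=np.cos(q[2]),np.sin(q[2])
inv=lambda P:np.r_[c*(P[0]-q[0])+s_*(P[1]-q[1]),-s_*(P[0]-q[0])+c*(P[1]-q[1]),P[2]]
def orange(im,C,rad):
    h=cv2.cvtColor(im,cv2.COLOR_BGR2HSV); m=((h[...,0]>12)&(h[...,0]<30)&(h[...,1]>130)&(h[...,2]>110)).astype(np.uint8)
    n,l,st,ce=cv2.connectedComponentsWithStats(m); p=proj(C,W(q,[.053,-.13,.11]))[0]
    return [(ce[i].round(1),st[i,4]) for i in range(1,n) if np.linalg.norm(ce[i]-p)<rad],p.round(1)
if __name__=='__main__':
    V=[(n,cv2.imread(f'pics/{f}.png'),cam('wrist',pickle.load(open(f'{sn}.pkl','rb')))) for n,f,sn in (('ptr','w_ptr','s_ptr'),('lift','w_lift','s_lift'),('tab','w_tab','s_tab'),('t3','w_t3','s_t3'))]
    V+=[('top',cv2.imread('pics/top0.png'),cam('top')),('scene',cv2.imread('pics/scene0.png'),cam('scene'))]
    for n,im,C in V: print(n,orange(im,C,30))
E
python3 org.py
```

```text
ptr ([(array([333. , 155.5]), np.int32(2)), (array([338.5, 155.5]), np.int32(2))], array([339. , 155.2]))
lift ([(array([365., 152.]), np.int32(1)), (array([366., 154.]), np.int32(1))], array([363.8, 151.9]))
tab ([], array([357.5, 262.4]))
t3 ([(array([371.9, 226.1]), np.int32(7))], array([370.1, 225. ]))
top ([(array([420.5, 130. ]), np.int32(4))], array([418.7, 131.3]))
scene ([(array([314.6, 158.2]), np.int32(5))], array([341.6, 169.6]))
```

Run:
```python
from org import *
from scipy.optimize import least_squares
S=lambda n:cam('wrist',pickle.load(open(n+'.pkl','rb')))
O=[('ptr',S('s_ptr'),(335.8,155.4)),('lift',S('s_lift'),(365.5,153)),('t3',S('s_t3'),(371.9,226.1)),('top',cam('top'),(420.5,130.))]
import itertools
for k in (4,3,2):
  for o in itertools.combinations(O,k):
    f=least_squares(lambda X:np.concatenate([proj(C,X)[0]-u for _,C,u in o]),[.58,-.1,.1]); print([n for n,_,_ in o],inv(f.x).round(4),f.fun.round(1).tolist())
```

```text
['ptr', 'lift', 't3', 'top'] [ 0.0563 -0.1346  0.1049] [0.1, -0.1, 0.5, -0.3, -0.3, 0.6, -0.8, 0.3]
['ptr', 'lift', 't3'] [ 0.0563 -0.1344  0.1048] [0.3, -0.2, 0.4, -0.4, -0.3, 0.4]
['ptr', 'lift', 'top'] [ 0.0553 -0.1348  0.1068] [-0.0, 0.1, 0.3, 0.2, -0.4, 0.5]
['ptr', 't3', 'top'] [ 0.057  -0.1349  0.1039] [-0.0, -0.2, 0.1, 0.5, -0.8, 0.2]
['lift', 't3', 'top'] [ 0.0564 -0.1347  0.1043] [0.5, -0.4, -0.3, 0.5, -0.8, 0.4]
['ptr', 'lift'] [ 0.0551 -0.1346  0.1066] [0.1, -0.1, 0.1, 0.1]
['ptr', 't3'] [ 0.0571 -0.1346  0.1037] [0.2, -0.2, 0.1, 0.2]
['ptr', 'top'] [ 0.0559 -0.1352  0.1061] [-0.2, 0.2, -0.4, 0.3]
['lift', 't3'] [ 0.0561 -0.1339  0.1053] [0.3, -0.6, -0.4, 0.2]
['lift', 'top'] [ 0.054  -0.1325  0.1166] [0.0, 0.2, -0.3, -0.1]
['t3', 'top'] [ 0.0619 -0.143   0.0834] [0.1, 0.0, -0.0, 0.2]
```

Run:
```python
from org import *
S=lambda n:cam('wrist',pickle.load(open(n+'.pkl','rb')))
for f,sn,w in (('w_t3','s_t3',14),('w_lift','s_lift',9)):
    C=S(sn); im=cv2.imread(f'pics/{f}.png'); g=cv2.cvtColor(im,cv2.COLOR_BGR2GRAY)
    P=proj(C,[W(q,l) for l in ([.0516,-.1243,.165],[.0577,-.1287,.193],[.0577,-.1287,.06],[.0563,-.1345,.105])]);print(f,P.round(1).tolist())
    u,v=P[0].round().astype(int); print('cols',u-10,u+w+4)
    for y in range(v-w+1,v+w+3): print(y,' '.join('%3d'%x for x in g[y,u-10:u+w+4]))
```

```text
w_t3 [[379.3, 239.8], [391.5, 256.2], [366.5, 210.8], [371.6, 226.7]]
cols 369 397
227 179 171 202 102  77  38 102  84  46  53  56  57  51  51 123 130 128 128 131 105 113 116 114 115 114 114 114 115
228 180 183 204  97  80  37 124  79  39  50  48  40  35  45 131 132 128 126 128 124  77 110 116 114 115 114 114 114
229 136 194 210  99  80  51 125  70  44 101 105  77  79  62 133 134 131 128 129 129 119 116 116 114 116 114 115 115
230  69 131 159  71  85 102 138  72  78 117 115  96  85  84 117 118 137 136 132 129 130 106 114 116 114 114 114 115
231  71  77  93  50  91 111 141  71  97  88  66  55  38  44  54  50  69  74 132 132 130 125  76 112 115 115 115 114
232  94  90  93  52  83  98 118  68 103  63  32  32  16  11   7  10   6   9  92 132 131 130 120 116 115 115 114 114
233 105 102 104  49  40  46  57  33  55  33  26  25  17  16  12  16  14   5  29 110 130 127 132 100 113 116 114 114
234 109 108 111  62  20  18  20  21  23  20  26  24  12  20  21  17  21  12   1  83 134 132 130 123  77 109 116 114
235 103 100 104  89  34  22  24  25  27  30  20  28  17  12  20  14  19  10  10  32  91 1
[... 3767 characters left out ...]
 202 186 140 110 144 158 157
159 195 195 195 195 195 195 196 203 204  88  36  73 111 203 203 197 199 199 194 159 113 151 155
160 196 196 195 195 196 196 196 199 208 148 125 191 195 199 197 195 195 197 200 196 173 141 152
161 195 196 196 196 196 195 197 197 200 193 192 202 200 197 195 196 196 196 197 199 196 184 184
162 195 196 195 196 195 195 196 197 197 197 199 197 196 197 195 196 195 195 196 195 197 195 195
163 196 196 195 196 196 195 195 195 195 197 196 196 196 195 196 196 196 194 195 195 196 196 195
164 195 195 194 194 195 195 195 195 195 196 196 196 195 196 196 195 196 195 195 196 196 196 196
165 195 195 195 195 196 196 195 196 197 196 195 195 196 195 195 195 195 195 196 196 195 195 196
```

Index and pointer stand different distances in front of the strip, so single-view parallax leaves the pointer between 52 and 63 mm. I'll take a second, steep view. The jar cap has known height (z = 0.213) and serves as a reference to cancel the camera bias.

```bash
cat > snap.py <<'E'
import sys; from org import *
s=r.read_state(); im=eyes.camera('wrist'); n=sys.argv[1]; cv2.imwrite(f'pics/{n}.png',im); pickle.dump(s,open(n+'.pkl','wb'))
E
cat > meas.py <<'E'
import sys; from org import *
from scipy.optimize import least_squares
def cent(n):
    im=cv2.imread(f'pics/{n}.png'); C=cam('wrist',pickle.load(open(n+'.pkl','rb')))
    b=im.astype(float); h=cv2.cvtColor(im,cv2.COLOR_BGR2HSV)
    p=proj(C,W(q,[.055,-.133,.108]))[0]; yy,xx=np.mgrid[:400,:640]; near=np.hypot(xx-p[0],yy-p[1])<14
    w=np.clip(np.minimum(b[...,2],b[...,1]*1.6)-b[...,0]-35,0,None)*near*(h[...,0]>8)*(h[...,0]<35)
    o=np.array([(w*xx).sum(),(w*yy).sum()])/w.sum()
    m=(((h[...,0]<6)|(h[...,0]>174))&(h[...,1]>150)&(h[...,2]>60)).astype(np.uint8)
    k,l,st,ce=cv2.connectedComponentsWithStats(m); pc=proj(C,W(q,[-.02,-.075,.213]))[0]
    i=max(range(1,k),key=lambda i:st[i,4]*(np.linalg.norm(ce[i]-pc)<60))
    return C,o,(w>0).sum(),p,ce[i],st[i],pc
if __name__=='__main__':
    V=[cent(n) for n in sys.argv[1:]]
    for v in V: print('orange',v[1].round(2),v[2],'pred',v[3].round(1),'cap',v[4].round(1),v[5],'pred',v[6].round(1))
    f=least_squares(lambda X:np.concatenate([proj(v[0],X)[0]-v[1] for v in V]),[.59,-.11,.11]); print('orange',f.x.round(4),f.fun.round(2))
    f=least_squares(lambda X:np.concatenate([proj(v[0],X)[0]-v[4] for v in V]),[.5,-.06,.2]); print('cap',f.x.round(4),f.fun.round(2))
E
cp s_ptr.pkl w_ptr.pkl; cp s_lift.pkl w_lift.pkl
python3 -m inch '{"translation":[[0.1,0,0],[0.3,0,0],[0.5,0,-0.1],[0.75,0,-0.2],[0.75,0,-0.3],[0.75,0,-0.3]],"rot":[[0,0.13,0],[0,0.26,0],[0,0.39,0],[0,0.5,0],[0,0.5,0],[0,0.5,0]],"jaw":[50,50,50,50,50,50]}'
python3 snap.py v1
python3 -m inch '{"translation":[[-0.1,0,0.2],[-0.25,0,0.5],[-0.25,0,0.5]],"rot":[[0,0,0],[0,0,0],[0,0,0]],"jaw":[50,50,50]}'
python3 snap.py v2
python3 meas.py w_ptr v1 v2; python3 meas.py w_ptr v1; python3 meas.py w_ptr w_lift
```

```text
time: 16.65
ee_pos: [0.5608, -0.1358, 0.3036]
eef_rot: [0.003, 1.0, 0.004, -0.011]
ft_force: [-0.2, -0.3, 0.1]
width: 0.0499
time: 17.0
ee_pos: [0.534, -0.1369, 0.3642]
eef_rot: [0.005, 1.0, 0.003, -0.003]
ft_force: [0.2, -0.3, -0.4]
width: 0.0498
orange [335.63 155.46] 18 pred [337.1 155.7] cap [394.9 149.6] [ 373  130   45   40 1427] pred [394.  154.1]
orange [336.19 203.11] 17 pred [337.8 202.7] cap [401.1 145.5] [ 376  121   51   50 1925] pred [400.6 147. ]
orange [334.73 204.86] 12 pred [335.9 204.8] cap [384.7 162.1] [ 366  144   39   38 1162] pred [384.3 163.4]
orange [ 0.5898 -0.1102  0.1064] [ 0.06 -0.01  0.05 -0.12 -0.12  0.16]
cap [ 0.5051 -0.0608  0.2067] [ 0.11  0.05 -0.18  0.1   0.1  -0.16]
orange [335.63 155.46] 18 pred [337.1 155.7] cap [394.9 149.6] [ 373  130   45   40 1427] pred [394.  154.1]
orange [336.19 203.11] 17 pred [337.8 202.7] cap [401.1 145.5] [ 376  121   51   50 1925] pred [400.6 147. ]
orange [ 0.59   -0.1102  0.106 ] [ 0.01  0.   -0.01  0.  ]
cap [ 0.505  -0.0608  0.2068] [ 0.15  0.02 -0.13 -0.  ]Traceback (most recent call last):
  File "meas.py", line 14, in <module>
    V=[cent(n) for n in sys.argv[1:]]
       ~~~~^^^
  File "meas.py", line 11, in cent
    i=max(range(1,k),key=lambda i:st[i,4]*(np.linalg.norm(ce[i]-pc)<60))
ValueError: max() iterable argument is empty
```

```bash
python3 -m inch '{"translation":[[0.1,0,-0.3],[0.2,0,-0.7],[0.3,0,-1],[0.3,0,-1]],"rot":[[0,0,0],[0,0,0],[0,0,0],[0,0,0]],"jaw":[50,50,50,50]}'
python3 snap.py v3
python3 -m inch '{"translation":[[0,0,0.1],[-0.05,0,0.2],[-0.1,0,0.3],[-0.15,0,0.3],[-0.15,0,0.3],[-0.15,0,0.3]],"rot":[[0,-0.13,0],[0,-0.26,0],[0,-0.39,0],[0,-0.5,0],[0,-0.5,0],[0,-0.5,0]],"jaw":[50,50,50,50,50,50]}'
python3 snap.py v4
python3 meas.py v3 v4; python3 meas.py w_ptr v1 v2 v3 v4 | tail -2
python3 - <<'E'
from org import *
for n in ('v3','v4'):
    C=cam('wrist',pickle.load(open(n+'.pkl','rb'))); g=cv2.cvtColor(cv2.imread(f'pics/{n}.png'),cv2.COLOR_BGR2GRAY)
    P=proj(C,[W(q,l) for l in ([.0516,-.1243,.165],[.0577,-.1287,.193],[.0563,-.1345,.105],[.0577,-.1287,.05])]);print(n,P.round(1).tolist())
    a=P.min(0).astype(int)-[8,4]; b=P.max(0).astype(int)+[18,5]
    print('cols',a[0],b[0])
    for y in range(a[1],b[1]): print(y,' '.join('%2d'%(x//4) for x in g[y,a[0]:b[0]]))
E
```

```text
time: 17.45
ee_pos: [0.5622, -0.136, 0.2588]
eef_rot: [0.004, 1.0, 0.003, -0.006]
ft_force: [-0.1, 0.8, -0.0]
width: 0.05
time: 18.1
ee_pos: [0.5476, -0.1365, 0.2947]
eef_rot: [0.004, 0.967, 0.003, 0.256]
ft_force: [0.7, -0.6, 0.5]
width: 0.05
orange [339.73 212.06] 21 pred [341.3 211.8] cap [420.5 148.7] [ 389  119   63   60 2926] pred [420.  150.8]
orange [339.28 134.56] 27 pred [340.9 134.6] cap [423.2 113.9] [ 391   84   66   61 2976] pred [422.1 120.2]
orange [ 0.5896 -0.11    0.1068] [-0.04  0.    0.04  0.  ]
cap [ 0.505  -0.0602  0.2058] [-0.26  0.01  0.25  0.04]
orange [ 0.5896 -0.1101  0.1066] [ 0.09  0.07  0.08 -0.09 -0.11  0.19 -0.07 -0.03  0.01 -0.07]
cap [ 0.5049 -0.0605  0.2063] [ 0.31 -0.19  0.    0.01  0.24 -0.25 -0.42 -0.    0.03  0.31]
v3 [[355.0, 227.2], [355.3, 247.0], [340.0, 212.2], [341.0, 198.8]]
cols 332 373
194 25 31 31 31 31 31 31 32 32 31 32 31 31 31 32 32 32 28 25 26 26 25 25 25 25 26 25 25 26 26 25 26 26 26 26 21 19 20 20 21 21
195 24 32 32 31 31 32 32 31 31 31 31 32 32 32 32 31 32 31 26 25 25 25 25 26 25 25 26 26 26 25 25 26 25 26 26 24 20 20 20 20 20
1
[... 16649 characters left out ...]
36 36 36 40 37 37 40 40 40 40 40 40 40 40 37 36 36 36 39 39 38 36 36 36 39 43 50 29 34 36 36 36
186 36 36 36 36 36 36 36 36 36 36 40 37 36 38 40 39 39 39 38 37 37 35 35 38 41 36 38 52 57 59 60 60 60 63 39 34 36 36 36
187 36 36 36 36 36 36 36 36 36 36 31 35 34 34 36 37 40 44 49 54 57 58 60 60 60 59 59 61 61 61 61 61 62 63 38 34 36 36 36
188 36 36 36 36 36 36 36 36 36 36 29 53 57 58 59 60 59 60 60 61 61 61 61 61 61 61 61 61 61 61 61 61 61 63 41 34 36 37 36
189 36 36 36 36 36 36 37 36 36 36 26 63 62 62 61 61 61 61 61 61 61 61 60 61 61 62 62 63 63 63 63 63 61 58 39 35 36 36 36
190 36 36 36 36 36 36 36 36 36 35 31 62 62 61 60 61 61 61 62 62 62 63 63 62 61 57 47 45 45 46 46 46 44 42 36 36 36 36 36
```

Run:
```python
from org import *
from scipy.optimize import least_squares
A,B=[cam('wrist',pickle.load(open(n+'.pkl','rb'))) for n in ('v3','v4')]
def tri(a,b):
    f=least_squares(lambda X:np.r_[proj(A,X)[0]-a,proj(B,X)[0]-b],[.59,-.11,.11]); return inv(f.x).round(4),f.fun.round(2)
# left/inner tick ends; (v3),(v4)
for n,a,b in [('idx',(354.3,227.8),(352.3,162.7)),('t0 Lend',(343.8,235.8),(342.3,169.6)),('t1',(343,231.2),(341.7,163.1)),('t2',(342.4,227.2),(341.2,157.1)),('t3',(341.8,223.4),(340.8,151)),('t4',(341.3,220),(340.4,145.2)),('t11',(337.,200.3),(336.7,112)),('t9',(337.3,205.2),(336.7,120.6)),('top edge',(345,249.3),(343,187)),('orange',(339.73,212.06),(339.28,134.56))]: print(n,*tri(a,b))
for n in('v3','v4'):
    im=cv2.imread(f'pics/{n}.png'); a={'v3':(207,218,334,347),'v4':(130,140,333,347)}[n]
    for y in range(a[0],a[1]): print(n,y,' '.join('%2d,%2d'%(p[2]//4,p[0]//4) for p in im[y,a[2]:a[3]]))
```

```text
idx [ 0.053  -0.1248  0.1631] [ 0.17 -0.   -0.18 -0.01]
t0 Lend [ 0.0585 -0.136   0.1655] [ 0.25 -0.   -0.27 -0.01]
t1 [ 0.0581 -0.1358  0.1555] [ 0.18 -0.   -0.19 -0.01]
t2 [ 0.058  -0.1356  0.1455] [ 0.08 -0.   -0.09 -0.  ]
t3 [ 0.0584 -0.1353  0.1342] [ 0.04 -0.   -0.05 -0.  ]
t4 [ 0.0592 -0.135   0.1226] [-0.03  0.    0.03  0.  ]
t11 [ 0.0589 -0.1348  0.05  ] [-0.33  0.    0.32  0.01]
t9 [ 0.0588 -0.136   0.0707] [-0.35  0.01  0.34  0.01]
top edge [ 0.0606 -0.1373  0.189 ] [ 0.45 -0.01 -0.51 -0.02]
orange [ 0.0554 -0.1349  0.1068] [-0.04  0.    0.04  0.  ]
v3 207 29,27 31,30 32,31 33,31 29,28 24,23 22,21 19,19 16,15 16,15 16,16 19,19 31,30
v3 208 17,16 24,23 32,31 32,31 19,18 18,17 22,21 26,25 29,28 30,29 30,29 31,30 33,32
v3 209 10,10 13,13 32,32 33,32 30,29 31,30 32,32 33,33 33,32 31,30 26,26 21,21 23,22
v3 210 12,12  9,10 32,31 33,34 30,31 22,23 20,21 19,19 18,16 18,16 16,16 20,20 27,26
v3 211 13,14  9,11 24,21 29,24 25,19 26,13 29,13 31,13 33,13 35,14 25,22 22,22 21,21
v3 212 13,14 10,12 33,15 36,17 35,16 36,16 36,16 37,16 37,16 38,15 19,14 13,14 12,13
v3 213 13,14 10,13 31,1
[... 611 characters left out ...]
,36 39,39 38,38 38,39 37,38 34,34 34,31 33,34 31,30 31,30 29,28
v4 133 20,20 21,22 13,15 24,22 32,27 33,26 34,23 36,22 40,21 47,23 32,20 17,17 16,17 15,16
v4 134 25,27 22,24 20,18 48,22 52,26 52,26 56,28 58,29 59,30 63,31 49,23 21,15 12,14 14,15
v4 135 26,27 22,24 27,21 61,30 61,31 60,31 60,31 57,29 51,26 48,24 34,17 17,15 14,15 15,16
v4 136 25,27 22,24 20,21 44,22 42,20 39,19 37,19 33,18 25,16 21,15 13,13 12,13 14,15 14,15
v4 137 25,26 24,25 15,18 19,15 15,14 11,14 10,14 10,14 13,16 15,17 17,19 19,21 21,22 23,24
v4 138 20,20 15,15 12,13 12,14 17,19 20,21 22,23 24,25 26,27 27,28 27,28 27,28 27,28 26,27
v4 139 23,24 23,24 24,25 24,26 25,26 25,27 19,21 16,17 14,15 13,14 13,14 12,13 11,12 10,10
```

Run:
```python
from org import *
for n in ('v3','v4'):
    C=cam('wrist',pickle.load(open(n+'.pkl','rb'))); g=cv2.cvtColor(cv2.imread(f'pics/{n}.png'),cv2.COLOR_BGR2GRAY)
    for y in (-.065,-.075,-.085):
        P=proj(C,[W(q,[.054,y,z]) for z in (.207,.18)]); u=int(round(P[0,0])); v=int(P[0,1])
        print(n,y,P.round(1).tolist(),u,[(k,int(g[k,u])) for k in range(v-8,min(v+12,399))])
for z in (.207,):
    C=cam('wrist',pickle.load(open('v4.pkl','rb')));D=cam('wrist',pickle.load(open('v3.pkl','rb')))
    for d in ([0,0,.001],[.001,0,0]): print([ (proj(c,W(q,np.array([.054,-.075,z])+d))-proj(c,W(q,[.054,-.075,z])))[0].round(2).tolist() for c in (D,C)])
```

```text
v3 -0.065 [[435.2, 238.7], [422.9, 225.8]] 435 [(230, 89), (231, 88), (232, 90), (233, 89), (234, 91), (235, 91), (236, 90), (237, 94), (238, 103), (239, 108), (240, 112), (241, 112), (242, 112), (243, 112), (244, 113), (245, 111), (246, 111), (247, 109), (248, 110), (249, 117)]
v3 -0.075 [[422.8, 240.6], [411.8, 227.5]] 423 [(232, 93), (233, 93), (234, 89), (235, 90), (236, 89), (237, 88), (238, 88), (239, 92), (240, 101), (241, 104), (242, 106), (243, 109), (244, 107), (245, 108), (246, 108), (247, 108), (248, 111), (249, 118), (250, 60), (251, 23)]
v3 -0.085 [[410.5, 242.5], [400.7, 229.2]] 410 [(234, 88), (235, 91), (236, 92), (237, 91), (238, 90), (239, 91), (240, 89), (241, 90), (242, 99), (243, 108), (244, 108), (245, 111), (246, 113), (247, 110), (248, 113), (249, 120), (250, 63), (251, 21), (252, 29), (253, 30)]
v4 -0.065 [[422.7, 186.2], [415.4, 166.6]] 423 [(178, 110), (179, 112), (180, 118), (181, 121), (182, 119), (183, 115), (184, 133), (185, 164), (186, 190), (187, 194), (188, 194), (189, 192), (190, 190), (191, 190), (192, 187), (193, 187), (194, 188), (195, 194), (196, 156), (197, 143)]
v4 -0.075 [[411.4, 187.6], [404.8, 168.0]] 411 [(179, 118), (180, 118), (181, 116), (182, 117), (183, 115), (184, 115), (185, 115), (186, 144), (187, 179), (188, 187), (189, 188), (190, 189), (191, 188), (192, 186), (193, 190), (194, 192), (195, 190), (196, 186), (197, 177), (198, 150)]
v4 -0.085 [[400.2, 188.9], [394.4, 169.3]] 400 [(180, 110), (181, 109), (182, 109), (183, 117), (184, 119), (185, 117), (186, 111), (187, 133), (188, 167), (189, 189), (190, 193), (191, 193), (192, 192), (193, 190), (194, 188), (195, 185), (196, 187), (197, 188), (198, 193), (199, 157)]
[[0.46, 0.54], [0.26, 0.78]]
[[0.07, 1.11], [-0.09, 0.76]]
```

Strip, index, column and cap are now triangulated to sub-pixel residuals. The column top (2 mm low), index and cap all show the same z bias. Relative to the index, the pointer is at about 56.5 mm, so tooth 52.4 mm is nearest but the margin is thin. Plan: catch at 52.4, compare index and pointer side by side, and correct if needed. Now plan the rod grasp.

```bash
cat > rod.py <<'E'
from plan import *
import ik as I
I.lo=np.array([-2.6,-.5,-1.47,.16,-1.27,.06,-2.6])+.01;I.hi=np.array([2.6,2.12,1.34,2.42,4.41,2.06,2.6])-.01
def tgt(lean,th,back_=0,gx=-.087,up=0):
    M=R(np.radians(lean),1,q[2]); z=M[:,2]
    return W(q,[gx,-.025+.095*np.cos(th+.0526),.115+.0951*np.sin(th+.0526)])+(.008-back_)*z,M
if __name__=='__main__':
  for lean in (18,22,25,28):
    for th,b in ((0,.07),(0,0),(.27,0)):
        X,M=tgt(lean,th,b); o=I.ik(X,M,q0,6); print(lean,th,b,X.round(4),o[1].round(2),np.round(o[2],1))
  X,M=tgt(25,0,.07); print('rot units',(Ro.from_matrix(M@M0.T).as_rotvec()/np.radians(60)).round(3),'shift',(X-s['ee_pos']).round(4))
E
python3 rod.py
```

```text
18 0 0.07 [0.3975 0.0664 0.179 ] [ 0.13 -0.37 -0.32  2.29 -0.16  0.89  1.62] [0. 0.]
18 0 0 [0.4188 0.0698 0.1124] [ 0.1  -0.2  -0.33  2.33 -0.1   0.69  1.56] [0. 0.]
18 0.27 0 [0.4196 0.0651 0.1375] [ 0.11 -0.24 -0.32  2.3  -0.12  0.76  1.59] [0. 0.]
22 0 0.07 [0.3935 0.0657 0.1775] [ 0.12 -0.43 -0.32  2.35 -0.19  0.82  1.64] [0. 0.]
22 0 0 [0.4193 0.0699 0.1126] [ 0.1  -0.24 -0.34  2.38 -0.13  0.61  1.58] [0. 0.]
22 0.27 0 [0.4201 0.0652 0.1377] [ 0.12 -0.28 -0.32  2.35 -0.15  0.68  1.62] [0. 0.]
25 0 0.07 [0.3905 0.0652 0.1762] [ 0.11 -0.47 -0.31  2.4  -0.22  0.77  1.66] [0. 0.]
25 0 0 [0.4197 0.07   0.1127] [ 0.43 -0.3  -0.67  2.41 -0.33  0.55  1.72] [0.3 0. ]
25 0.27 0 [0.4205 0.0652 0.1379] [ 0.11 -0.31 -0.32  2.39 -0.17  0.62  1.63] [0. 0.]
28 0 0.07 [0.3876 0.0648 0.1747] [ 0.15 -0.49 -0.35  2.41 -0.26  0.73  1.69] [9.2 1. ]
28 0 0 [0.4201 0.07   0.1129] [ 0.93 -0.49 -1.15  2.41 -0.83  0.58  2.08] [4.5 0.4]
28 0.27 0 [0.4208 0.0653 0.1381] [ 0.71 -0.46 -0.9   2.41 -0.65  0.62  1.97] [0.4 0. ]
rot units [-0.014  0.076  0.158] shift [-0.158   0.2016 -0.1185]
```

```bash
cat > plan2.py <<'E'
from rod import *
g=lambda a,b,st:np.linspace(a,b,max(2,int((b-a)/st)+1))
def pts(lo_,hi_,st=.006): return np.array(np.meshgrid(*[g(a,b,st) for a,b in zip(lo_,hi_)])).reshape(3,-1).T
c,s_=np.cos(q[2]),np.sin(q[2]); Rl=np.array([[c,-s_,0],[s_,c,0],[0,0,1]])
OB={'hood':pts((-.09,-.036,.185),(.0,.09,.191),.004),'pawl':pts((-.05,-.035,.03),(-.03,.065,.13),.006),'hous':pts((-.028,-.032,.05),(-.02,.086,.185),.01),'jar':pts((-.053,-.108,.158),(.02,-.042,.215),.01)}
OB={k:v@Rl.T+[q[0],q[1],0] for k,v in OB.items()}
OB['bal']=pts((.28,.183,0.0),(.485,.3,.09),.012);OB['pink']=pts((.303,.087,.03),(.347,.13,.05),.01);OB['scope']=pts((.2,-.3,.1),(.46,-.085,.37),.02);OB['base']=pts((-.09,-.09,.1),(.09,.09,.4),.03)
def boxes(op): 
    return [((-.0095,op,-.06),(.0095,op+.015,.011)),((-.0095,-op-.015,-.06),(.0095,-op,.011)),((-.0375,-.095,-.19),(.0375,.095,-.059)),((.05,-.035,-.19),(.115,.035,-.125))]
def sd(P,a,b):
    a,b=np.array(a),np.array(b); d=np.maximum(a-P,P-b); return (np.where((d<0).all(1),d.max(1),np.linalg.norm(np.maximum(d,0),axis=1))).min()
def clear(X,M,op): 
    return {k:min(sd((v-X)@M,*bx) for bx in boxes(op))*1e3 for k,v in OB.items()}
def pose(psi,lean,f,gx,t,th):
    az=q[2]-np.radians(psi); l=np.radians(lean); z=np.array([np.sin(l)*np.cos(az),np.sin(l)*np.sin(az),-np.cos(l)])
    y=np.cross(z,[c,s_,0]);y/=np.linalg.norm(y); M=np.c_[np.cross(f*y,z),f*y,z]
    return W(q,[gx,-.025+.095*np.cos(th+.0526),.115+.0951*np.sin(th+.0526)])-t*z,M
if __name__=='__main__':
    res=[]
    for t in (-.008,0,.003):
     for psi in range(0,75,12):
      for lean in range(20,75,6):
       for f in (1,-1):
        cl=[clear(*pose(psi,lean,f,-.087,t,th),op) for th,op in ((0,.015),(.24,.007))]
        m={k:round(min(a[k] for a in cl),1) for k in OB}; mm=min(m.values())
        if mm>2.5:
            X,M=pose(psi,lean,f,-.087,t,0); o=I.ik(X,M,q0,3)
            if o[2][0]<2: o2=I.ik(X-.06*M[:,2],M,o[1],3); res.append((round(mm,1),t,psi,lean,f,o[1].round(2).tolist(),round(o2[2][0],1),m))
    res.sort(key=lambda a:-a[0]); print(len(res))
    for a in res[:10]: print(a)
E
python3 plan2.py
```

```text
4
(np.float64(5.8), 0.003, 48, 56, -1, [-0.27, -0.02, -0.62, 2.38, 1.16, 1.11, 0.37], np.float64(0.0), {'hood': np.float64(8.2), 'pawl': np.float64(24.7), 'hous': np.float64(46.7), 'jar': np.float64(92.6), 'bal': np.float64(5.8), 'pink': np.float64(25.0), 'scope': np.float64(100.0), 'base': np.float64(116.2)})
(np.float64(5.2), 0, 48, 56, -1, [-0.27, -0.02, -0.61, 2.38, 1.17, 1.1, 0.37], np.float64(0.0), {'hood': np.float64(5.2), 'pawl': np.float64(23.1), 'hous': np.float64(45.0), 'jar': np.float64(90.4), 'bal': np.float64(5.6), 'pink': np.float64(23.0), 'scope': np.float64(98.3), 'base': np.float64(118.0)})
(np.float64(3.4), 0.003, 48, 50, 1, [0.7, -0.26, -1.46, 2.36, 0.86, 0.83, -2.59], np.float64(0.0), {'hood': np.float64(3.4), 'pawl': np.float64(24.8), 'hous': np.float64(46.7), 'jar': np.float64(92.1), 'bal': np.float64(13.9), 'pink': np.float64(39.1), 'scope': np.float64(92.6), 'base': np.float64(187.8)})
(np.float64(3.4), 0.003, 48, 50, -1, [-0.17, -0.09, -0.64, 2.37, 1.03, 1.0, 0.47], np.float64(0.0), {'hood': np.float64(3.4), 'pawl': np.float64(24.8), 'hous': np.float64(46.7), 'jar': np.float64(92.1), 'bal': np.float64(13.9), 'pink': np.float64(39.1), 'scope': np.float64(92.6), 'base': np.float64(121.3)})
```

```bash
cat > wp.py <<'E'
from plan2 import *
from scipy.spatial.transform import Slerp
P=(48,56,-1,-.087,.003)
if __name__=='__main__':
    for th,op in ((0,.015),(.13,.01),(.27,.007),(.27,.012)): print(th,op,{k:round(v,1) for k,v in clear(*pose(*P,th),op).items()})
    X,M=pose(*P,0); X3=pose(*P,.27)[0]; z=M[:,2]; print('M',M.round(3).tolist(),'X',X.round(4),'lifted',X3.round(4))
    rv=Ro.from_matrix(M@M0.T).as_rotvec(); print('rot total units',(rv/np.radians(60)).round(3),np.degrees(np.linalg.norm(rv)))
    sl=lambda f:Ro.from_rotvec(rv*f).as_matrix()@M0
    qq=q0.copy()
    for name,T_,f in (('up',(.5476,-.1365,.40),0),('a',(.47,-.04,.40),.0),('a',(.45,.0,.40),.25),('a',(.43,.05,.40),.5),('a',(.40,.1,.40),.75),('b',(.36,.15,.36),1),('c',X-.12*z,1),('d',X-.06*z,1),('g',X,1),('l',X3,1)):
        o=I.ik(np.array(T_),sl(f),qq,1); qq=o[1]; print(name,np.round(T_,3),f,qq.round(2),np.round(o[2],1),round(min(clear(np.array(T_),sl(f),.015).values())))
E
python3 wp.py
```

```text
0 0.015 {'hood': np.float64(8.2), 'pawl': np.float64(24.7), 'hous': np.float64(46.7), 'jar': np.float64(93.8), 'bal': np.float64(5.8), 'pink': np.float64(25.0), 'scope': np.float64(103.7), 'base': np.float64(116.2)}
0.13 0.01 {'hood': np.float64(13.9), 'pawl': np.float64(26.2), 'hous': np.float64(46.7), 'jar': np.float64(93.9), 'bal': np.float64(16.9), 'pink': np.float64(35.2), 'scope': np.float64(102.0), 'base': np.float64(116.2)}
0.27 0.007 {'hood': np.float64(6.5), 'pawl': np.float64(26.2), 'hous': np.float64(46.7), 'jar': np.float64(91.6), 'bal': np.float64(29.1), 'pink': np.float64(46.6), 'scope': np.float64(99.2), 'base': np.float64(116.6)}
0.27 0.012 {'hood': np.float64(3.8), 'pawl': np.float64(26.2), 'hous': np.float64(46.7), 'jar': np.float64(88.5), 'bal': np.float64(29.1), 'pink': np.float64(46.6), 'scope': np.float64(99.2), 'base': np.float64(116.6)}
M [[-0.756, -0.107, 0.646], [-0.538, 0.664, -0.52], [-0.373, -0.74, -0.559]] X [0.4144 0.071  0.1217] lifted [0.4152 0.0663 0.1468]
rot total units [-0.798 -0.127  0.176] 49.60409435834711
up [ 0.548 -0.136  0.4  ] 0 [ 0.3  -0.16 -0.03  1.77 -0.2   1.05  1.89] [0. 0.] 67
a [ 0.47 -0.04  0.4 ] 0.0 [ 0.27 -0.41 -0.15  1.94 -0.17  1.1   1.72] [0. 0.] 23
a [0.45 0.   0.4 ] 0.25 [ 0.11 -0.49 -0.23  2.01  0.08  1.06  1.53] [0. 0.] 58
a [0.43 0.05 0.4 ] 0.5 [-0.24 -0.49 -0.22  2.04  0.45  1.15  1.22] [0.1 0. ] 106
a [0.4 0.1 0.4] 0.75 [-0.25 -0.48 -0.47  2.04  0.59  1.28  1.08] [0. 0.] 135
b [0.36 0.15 0.36] 1 [-0.28 -0.39 -0.75  2.08  0.72  1.44  0.88] [0. 0.] 107
c [0.337 0.133 0.189] 1 [-0.32 -0.2  -0.88  2.32  0.82  1.33  0.47] [0. 0.] 51
d [0.376 0.102 0.155] 1 [-0.24 -0.13 -0.81  2.36  0.96  1.21  0.43] [0. 0.] 16
g [0.414 0.071 0.122] 1 [-0.16 -0.02 -0.74  2.38  1.15  1.11  0.37] [0. 0.] 6
l [0.415 0.066 0.147] 1 [-0.15 -0.11 -0.72  2.38  1.09  1.09  0.46] [0. 0.] 2
```

A compound lean (48° to the side, 56° from vertical) clears everything and is reachable with a 50° turn. Going there.

```bash
python3 -m inch '{"translation":[[0,0,0.5],[-0.2,0.2,1],[-0.5,0.6,1],[-0.8,0.96,1],[-0.8,0.96,1]],"rot":[[0,0,0],[0,0,0],[0,0,0],[0,0,0],[0,0,0]],"jaw":[40,40,30,30,30]}'
python3 -m inch '{"translation":[[-0.1,0.2,0],[-0.2,0.45,0],[-0.3,0.7,0],[-0.4,0.9,0],[-0.4,0.9,0]],"rot":[[-0.1,-0.016,0.022],[-0.2,-0.032,0.044],[-0.3,-0.048,0.066],[-0.4,-0.064,0.088],[-0.4,-0.064,0.088]],"jaw":[30,30,30,30,30]}'
python3 -m inch '{"translation":[[-0.1,0.2,0],[-0.3,0.4,-0.1],[-0.5,0.6,-0.2],[-0.7,0.8,-0.3],[-0.7,0.9,-0.3],[-0.7,0.9,-0.3]],"rot":[[-0.1,-0.016,0.022],[-0.2,-0.032,0.044],[-0.3,-0.048,0.066],[-0.4,-0.064,0.088],[-0.4,-0.064,0.088],[-0.4,-0.064,0.088]],"jaw":[30,30,30,30,30,30]}'
cat > go.py <<'E'
import sys; from wp import *
b,th=float(sys.argv[1]),float(sys.argv[2]); X,M=pose(*P,th); X=X-b*M[:,2]
print('shift units',((X-s['ee_pos'])*10).round(3),'rot',(Ro.from_matrix(M@M0.T).as_rotvec()/np.radians(60)).round(3),'q',q0.round(2))
E
python3 go.py .12 0
```

```text
time: 18.65
ee_pos: [0.4675, -0.0355, 0.3983]
eef_rot: [0.0, 0.966, 0.003, 0.257]
ft_force: [0.8, -0.6, 0.4]
width: 0.0314
time: 19.15
ee_pos: [0.4275, 0.0601, 0.4008]
eef_rot: [-0.102, 0.934, -0.186, 0.286]
ft_force: [0.2, 0.4, 0.8]
width: 0.0298
time: 19.75
ee_pos: [0.3579, 0.1524, 0.3714]
eef_rot: [-0.196, 0.86, -0.365, 0.298]
ft_force: [1.1, -0.7, -0.7]
width: 0.0302
shift units [-0.21  -0.191 -1.826] rot [ 0.006  0.    -0.018] q [-0.23 -0.36 -0.86  2.08  0.71  1.49  0.85]
```

```bash
python3 -m inch '{"translation":[[0,0,-0.3],[-0.1,-0.1,-0.6],[-0.1,-0.1,-0.9],[-0.1,-0.1,-0.9]],"rot":[[0,0,-0.01],[0,0,-0.018],[0,0,-0.018],[0,0,-0.018]],"jaw":[30,30,30,30]}'
python3 -m inch '{"translation":[[-0.03,-0.03,-0.3],[-0.08,-0.08,-0.6],[-0.1,-0.1,-0.9],[-0.1,-0.1,-0.9]],"rot":[[0,0,0],[0,0,0],[0,0,0],[0,0,0]],"jaw":[30,30,30,30]}'
python3 go.py .05 0
python3 - <<'E'
from org import *
s=r.read_state(); im=eyes.camera('wrist'); cv2.imwrite('pics/w_rod.png',im); pickle.dump(s,open('w_rod.pkl','wb'))
C=cam('wrist',s); g=cv2.cvtColor(im,cv2.COLOR_BGR2GRAY)
P=proj(C,[W(q,l) for l in ([-.1,.07,.12],[-.09,.07,.12],[-.06,.07,.12],[-.09,.09,.191],[-.09,-.036,.191],[-.09,.09,.185])]); print(P.round(1).tolist())
u,v=P[0].round().astype(int)
a,b=max(u-22,0),min(u+24,640)
for y in range(v-20,v+22): print(y,' '.join('%2d'%(x//4) for x in g[y,a:b]))
print(a,b)
E
```

```text
time: 20.15
ee_pos: [0.3482, 0.1408, 0.2796]
eef_rot: [-0.187, 0.862, -0.368, 0.292]
ft_force: [0.3, 0.9, -0.0]
width: 0.0301
time: 20.55
ee_pos: [0.3384, 0.1299, 0.1882]
eef_rot: [-0.187, 0.863, -0.369, 0.29]
ft_force: [0.5, 0.1, -0.7]
width: 0.03
shift units [ 0.438 -0.329 -0.385] rot [ 0.008 -0.008  0.005] q [-0.21 -0.06 -1.08  2.34  0.83  1.41  0.33]
[[320.5, 190.5], [320.4, 197.0], [320.0, 214.3], [275.6, 251.8], [206.6, 174.2], [281.1, 247.7]]
171 29 29 29 28 28 28 27 26 26 27 28 29 30 30 31 30 27 23 18 16 20 21 21 21 20 20 17 17 22 25 29 30 30 29 29 28 28 27 27 28 28 29 29 29 29 29
172 29 29 29 28 27 28 28 27 26 27 27 29 30 31 26 18 17 20 23 27 28 29 29 29 28 29 27 25 22 18 17 23 29 29 28 28 28 28 27 28 27 28 29 29 29 29
173 29 29 29 28 28 28 28 28 27 28 26 28 31 26 16 19 28 29 29 30 30 30 30 30 30 30 30 30 29 29 22 16 20 28 30 29 28 28 28 28 28 27 27 27 28 29
174 29 29 29 28 27 28 29 28 28 28 28 27 21 15 19 29 31 30 30 31 30 30 30 30 30 30 30 30 30 30 29 25 17 18 27 30 30 29 29 29 28 28 27 27 27 27
175 30 29 30 29 27 29 29 29 28 28 28 21 14 23 29 30 30 30 29 30 30 30 30 30 30
[... 4625 characters left out ...]
6 16 16 15 15 16 20 27 30 30 29 29 29 30 30 25 27 27 28 28 28 29 28 28 27 25 29 29 29 30 29 30 29 30 29 29 29 30 29 30 29 29
209 15 14 16 16 16 16 17 16 15 15 15 19 28 30 30 29 29 30 30 25 27 28 28 28 28 28 28 28 27 26 29 29 29 29 29 29 29 29 29 29 29 29 29 30 30 29
210 24 16 14 15 16 16 16 17 16 15 15 15 18 26 30 30 30 30 30 25 27 27 28 28 28 29 28 28 28 26 29 29 29 29 29 29 29 29 29 29 29 30 29 29 29 29
211 29 26 18 14 15 16 16 16 17 16 15 15 15 18 25 30 30 30 30 25 27 27 28 28 28 28 28 27 27 25 29 29 29 30 29 29 29 30 30 29 29 30 29 29 30 29
212 29 30 27 17 14 15 16 16 16 16 16 15 15 15 16 24 30 30 30 25 27 28 28 28 28 28 28 28 27 26 29 30 29 29 29 29 29 29 29 30 29 30 29 30 30 29
298 344
```

Rod seen at columns 317–327, centre 322 against 320.4 predicted: about 1.9 mm off along the jaws. I'll correct for it and approach.

```bash
python3 -m inch '{"translation":[[0.15,-0.11,-0.13],[0.3,-0.22,-0.27],[0.44,-0.32,-0.395],[0.44,-0.32,-0.395]],"rot":[[0.008,-0.008,0.005],[0.008,-0.008,0.005],[0.008,-0.008,0.005],[0.008,-0.008,0.005]],"jaw":[30,30,30,30]}'
python3 go.py 0 0
python3 - <<'E'
from org import *
s=r.read_state(); im=eyes.camera('wrist'); pickle.dump(s,open('w_rod2.pkl','wb'));cv2.imwrite('pics/w_rod2.png',im)
C=cam('wrist',s); g=cv2.cvtColor(im,cv2.COLOR_BGR2GRAY)
P=proj(C,[W(q,l) for l in ([-.1,.07,.12],[-.085,.07,.12],[-.06,.07,.12])]); print(P.round(1).tolist())
u=int(P[1,0]); 
for y in range(int(P[1,1])-10,int(P[1,1])+12,4): print(y,u-24,' '.join('%2d'%(x//4) for x in g[y,u-24:u+26]))
E
```

```text
time: 21.0
ee_pos: [0.3844, 0.0976, 0.1517]
eef_rot: [-0.185, 0.863, -0.366, 0.296]
ft_force: [0.2, 0.2, -0.4]
width: 0.0301
shift units [ 0.3   -0.266 -0.3  ] rot [-0.     0.002  0.003] q [-0.14  0.04 -1.01  2.39  1.01  1.32  0.25]
[[320.0, 208.9], [319.9, 220.1], [319.8, 236.4]]
210 295 17 17 22 26 27 27 28 27 28 28 28 28 28 29 28 28 26 32 41 32 30 34 35 35 34 33 33 33 33 34 34 34 34 34 32 33 34 32 30 30 30 28 27 28 30 29 29 29 29 28
214 295 16 15 16 26 28 28 29 29 28 28 28 28 29 29 28 28 29 28 26 43 50 44 36 33 33 34 34 34 34 34 33 30 31 34 35 33 29 31 30 28 27 28 31 31 31 31 31 31 31 30
218 295 16 16 25 32 31 31 31 30 31 30 31 31 31 31 31 31 31 31 25 25 35 48 50 49 49 48 46 45 43 41 39 37 33 29 27 28 31 28 27 27 31 31 32 31 31 31 31 31 31 31
222 295 17 16 17 16 16 17 23 32 31 31 31 31 31 31 31 31 31 31 26 26 24 50 52 50 49 49 48 46 44 43 40 37 33 29 27 29 29 29 31 31 31 31 31 31 32 31 31 31 31 31
226 295 17 17 17 18 17 17 17 16 17 16 17 28 32 31 31 31 31 31 31 31 30 26 26 28 35 51 51 37 33 33 32 30 29 28 27 30 31 31 31 31 31 31 31 31 31 31 31 31 31 31
230 295 23 15 15 17 18 17 17 17 18 17 16 16 17 16 16 25 31 32 31 31 31 26 27 28 28 29 29 29 30 29 30 29 29 28 27 31 31 31 31 31 31 31 31 31 31 31 31 31 32 31
```

```bash
python3 -m inch '{"translation":[[0.1,-0.08,-0.11],[0.2,-0.17,-0.21],[0.3,-0.25,-0.315],[0.3,-0.25,-0.315],[0.3,-0.25,-0.315]],"rot":[[0,0,0],[0,0,0],[0,0,0],[0,0,0],[0,0,0]],"jaw":[30,30,30,30,30]}'
python3 go.py 0 0
python3 - <<'E'
from org import *
s=r.read_state(); im=eyes.camera('wrist'); pickle.dump(s,open('w_rod3.pkl','wb'));cv2.imwrite('pics/w_rod3.png',im)
C=cam('wrist',s); g=cv2.cvtColor(im,cv2.COLOR_BGR2GRAY)
P=proj(C,[W(q,l) for l in ([-.1,.07,.12],[-.085,.07,.12],[-.06,.07,.12])]); print(P.round(1).tolist(),s['ft_force'])
u=int(P[1,0]); 
for y in range(int(P[1,1])-10,int(P[1,1])+12,4): print(y,u-24,' '.join('%2d'%(x//4) for x in g[y,u-24:u+26]))
E
```

```text
time: 21.55
ee_pos: [0.4142, 0.0744, 0.122]
eef_rot: [-0.185, 0.863, -0.365, 0.297]
ft_force: [-0.2, 1.2, 0.1]
width: 0.0299
shift units [ 0.003 -0.035 -0.003] rot [-0.002  0.004  0.003] q [-0.07  0.15 -0.98  2.41  1.17  1.28  0.18]
[[314.6, 238.2], [314.9, 250.3], [315.4, 267.2]] [-0.16580562  1.19824246  0.13692794]
240 290 10  9  9  7 12 33 33 32 31 32 32 32 32 32 32 31 32 33 32 32 33 33 33 32 32 32 32 32 32 32 32 33 33 33 33 32 33 33 33 33 33 30 28 30 32 32 33 32 33 33
244 290  9  9  9  8  4 34 33 32 32 32 32 32 32 32 32 32 30 30 33 33 33 33 32 33 33 33 33 33 32 32 32 32 32 32 33 33 33 33 33 29 28 29 32 33 32 33 33 33 32 33
248 290  9 10  8  8  6 16 23 33 33 32 32 32 32 32 32 32 32 32 32 27 29 30 32 32 33 33 33 34 34 34 34 34 33 32 31 30 29 27 32 32 32 32 33 32 32 32 32 32 32 33
252 290  8  8  9  8  7 16 18 18 17 16 22 33 33 32 32 32 32 32 33 28 28 29 29 29 29 31 30 30 30 30 31 30 30 30 30 30 29 28 32 32 32 32 32 32 33 32 32 32 32 34
256 290  9  8  8  8  7 16 18 18 17 17 18 18 17 16 23 32 33 32 33 30 27 29 29 30 30 30 31 30 30 31 31 31 30 30 30 29 29 28 32 32 32 32 32 32 33 33 32 33 33 34
260 290  9  9  8  8  7 16 18 18 18 18 18 17 17 17 17 18 17 16 23 33 28 29 29 30 30 31 30 31 30 31 31 31 30 30 30 30 28 29 32 32 32 32 32 32 33 32 32 33 33 33
```

Rod centred between the fingers. Before lifting, I check that the red cap can be tracked from the fixed cameras.

```bash
cat > cap.py <<'E'
from org import *
def cap(n):
    im=eyes.camera(n); C=cam(n); h=cv2.cvtColor(im,cv2.COLOR_BGR2HSV)
    m=(((h[...,0]<6)|(h[...,0]>174))&(h[...,1]>140)&(h[...,2]>50)).astype(np.uint8)
    Q=proj(C,[W(q,[-.02,-.075,z]) for z in (.213,.16,.14)]); k,l,st,ce=cv2.connectedComponentsWithStats(m)
    L=[(ce[i].round(2).tolist(),st[i].tolist()) for i in range(1,k) if min(np.linalg.norm(Q-ce[i],axis=1))<15 and st[i,4]>5]
    return L,Q.round(1).tolist()
if __name__=='__main__':
    for n in ('scene','top'): print(n,*cap(n))
    print(r.read_state()['time'])
E
python3 cap.py
```

```text
scene [] [[344.9, 153.4], [344.1, 168.0], [343.7, 173.4]]
top [([411.49, 153.73], [402, 144, 20, 20, 305])] [[411.7, 153.4], [406.5, 159.1], [404.7, 161.0]]
21.7
```

```bash
python3 -m inch '{"translation":[[0,0,0],[0,0,0],[0,0,0],[0,0,0]],"rot":[[0,0,0],[0,0,0],[0,0,0],[0,0,0]],"jaw":[24,18,13,13]}' 5
python3 -m inch '{"translation":[[0,-0.01,0.08],[0,-0.02,0.16],[0,-0.03,0.24],[0,-0.03,0.24]],"rot":[[0,0,0],[0,0,0],[0,0,0],[0,0,0]],"jaw":[13,13,13,13]}'
python3 cap.py
python3 go.py 0 .25
```

```text
time: 22.1
ee_pos: [0.414, 0.0747, 0.1218]
eef_rot: [-0.185, 0.863, -0.365, 0.297]
ft_force: [-0.1, 0.5, -0.4]
width: 0.0148
time: 22.5
ee_pos: [0.4142, 0.0719, 0.1466]
eef_rot: [-0.185, 0.863, -0.365, 0.298]
ft_force: [0.3, 1.6, -1.0]
width: 0.0131
scene [] [[344.9, 153.4], [344.1, 168.0], [343.7, 173.4]]
top [([411.32, 153.94], [402, 145, 20, 19, 306])] [[411.7, 153.4], [406.5, 159.1], [404.7, 161.0]]
22.6
shift units [ 0.01  -0.049 -0.008] rot [-0.002  0.005  0.001] q [-0.04  0.04 -0.99  2.41  1.1   1.24  0.28]
```

```bash
python3 -m inch '{"translation":[[0,0,0],[0,0,0],[0,0,0],[0,0,0],[0,0,0],[0,0,0],[0,0,0],[0,0,0],[0,0,0],[0,0,0],[0,0,0],[0,0,0],[0,0,0],[0,0,0],[0,0,0]],"rot":[[0,0,0],[0,0,0],[0,0,0],[0,0,0],[0,0,0],[0,0,0],[0,0,0],[0,0,0],[0,0,0],[0,0,0],[0,0,0],[0,0,0],[0,0,0],[0,0,0],[0,0,0]],"jaw":[13,13,13,13,13,13,13,13,13,13,13,13,13,13,13]}'
python3 cap.py
```

```text
time: 24.1
ee_pos: [0.4141, 0.0718, 0.1458]
eef_rot: [-0.185, 0.863, -0.365, 0.297]
ft_force: [-0.7, 1.2, -1.1]
width: 0.0129
scene [] [[344.9, 153.4], [344.1, 168.0], [343.7, 173.4]]
top [([410.05, 155.24], [401, 146, 19, 19, 291])] [[411.7, 153.4], [406.5, 159.1], [404.7, 161.0]]
24.2
```

```bash
python3 -m inch '{"translation":[[0,0,0],[0,0,0],[0,0,0],[0,0,0],[0,0,0],[0,0,0],[0,0,0],[0,0,0],[0,0,0],[0,0,0],[0,0,0],[0,0,0],[0,0,0],[0,0,0],[0,0,0],[0,0,0],[0,0,0],[0,0,0],[0,0,0],[0,0,0]],"rot":[[0,0,0],[0,0,0],[0,0,0],[0,0,0],[0,0,0],[0,0,0],[0,0,0],[0,0,0],[0,0,0],[0,0,0],[0,0,0],[0,0,0],[0,0,0],[0,0,0],[0,0,0],[0,0,0],[0,0,0],[0,0,0],[0,0,0],[0,0,0]],"jaw":[13,13,13,13,13,13,13,13,13,13,13,13,13,13,13,13,13,13,13,13]}'
python3 - <<'E'
from cap import *
from scipy.optimize import minimize_scalar
L,_=cap('top'); print(L, r.read_state()['time'])
C=cam('top'); f=lambda d:proj(C,W(q,[-.02,-.075,.213-d]))[0]
off=np.array([411.49,153.73])-f(0)
for p in ((411.32,153.94),(410.05,155.24),L[0][0]): 
    print(p,1e3*minimize_scalar(lambda d:np.sum((f(d)+off-p)**2),bounds=(0,.09),method='bounded').x)
E
```

```text
time: 26.2
ee_pos: [0.4141, 0.0718, 0.1458]
eef_rot: [-0.185, 0.863, -0.365, 0.297]
ft_force: [-0.2, 0.7, 0.1]
width: 0.0129
[([408.57, 156.87], [399, 148, 20, 19, 287])] 26.25
(411.32, 153.94) 1.7606692260672292
(410.05, 155.24) 13.798241281092302
[408.57, 156.87] 28.837856818435174
```

```bash
python3 -m inch '{"translation":[[0,0,0],[0,0,0],[0,0,0],[0,0,0],[0,0,0],[0,0,0],[0,0,0],[0,0,0],[0,0,0],[0,0,0],[0,0,0],[0,0,0],[0,0,0],[0,0,0],[0,0,0]],"rot":[[0,0,0],[0,0,0],[0,0,0],[0,0,0],[0,0,0],[0,0,0],[0,0,0],[0,0,0],[0,0,0],[0,0,0],[0,0,0],[0,0,0],[0,0,0],[0,0,0],[0,0,0]],"jaw":[13,13,13,13,13,13,13,13,13,13,13,13,13,13,13]}'
cat > dep.py <<'E'
from cap import *
from scipy.optimize import minimize_scalar
L,_=cap('top'); print(L, r.read_state()['time'])
C=cam('top'); f=lambda d:proj(C,W(q,[-.02,-.075,.213-d]))[0]
off=np.array([411.49,153.73])-f(0)
print(1e3*minimize_scalar(lambda d:np.sum((f(d)+off-L[0][0])**2),bounds=(0,.09),method='bounded').x)
E
python3 dep.py
```

```text
time: 27.75
ee_pos: [0.4141, 0.0718, 0.1458]
eef_rot: [-0.185, 0.863, -0.365, 0.297]
ft_force: [-0.3, 1.6, -0.7]
width: 0.0133
[([407.42, 158.09], [398, 149, 20, 19, 279])] 27.8
40.633697043428484
```

```bash
python3 -m inch '{"translation":[[0,0,0],[0,0,0],[0,0,0],[0,0,0],[0,0,0],[0,0,0],[0,0,0],[0,0.03,-0.24],[0,0.03,-0.25],[0,0.03,-0.26],[0,0.03,-0.26],[0,0.03,-0.26],[0,0.03,-0.26],[0,0.03,-0.26],[0,0.03,-0.26]],"rot":[[0,0,0],[0,0,0],[0,0,0],[0,0,0],[0,0,0],[0,0,0],[0,0,0],[0,0,0],[0,0,0],[0,0,0],[0,0,0],[0,0,0],[0,0,0],[0,0,0],[0,0,0]],"jaw":[13,13,13,13,13,13,13,14,18,24,28,28,28,28,28]}'
python3 dep.py
```

```text
time: 29.3
ee_pos: [0.4142, 0.075, 0.12]
eef_rot: [-0.185, 0.863, -0.365, 0.298]
ft_force: [-0.7, 0.3, 0.1]
width: 0.028
[([406.38, 159.3], [397, 151, 19, 18, 269])] 29.35
52.14334053650691
```

```bash
python3 -m inch '{"translation":[[0,0,0],[0,0,0],[0,0,0],[0,0,0],[0,0,0],[0,0,0],[0,0,0],[0,0,0]],"rot":[[0,0,0],[0,0,0],[0,0,0],[0,0,0],[0,0,0],[0,0,0],[0,0,0],[0,0,0]],"jaw":[28,28,28,28,28,28,28,28]}'
python3 dep.py; python3 go.py .08 0
```

```text
time: 30.15
ee_pos: [0.4141, 0.0749, 0.1199]
eef_rot: [-0.185, 0.863, -0.365, 0.297]
ft_force: [-0.3, 0.3, -0.2]
width: 0.0279
[([406.42, 159.26], [397, 151, 19, 18, 269])] 30.2
51.73054043018329
shift units [-0.513  0.376  0.465] rot [-0.002  0.005  0.001] q [-0.04  0.16 -1.02  2.41  1.18  1.29  0.17]
```

Caught and holding at about 52 mm, which is tooth 52.4. I withdraw and go back to the two viewpoints to compare index and pointer side by side.

```bash
python3 -m inch '{"translation":[[-0.17,0.125,0.155],[-0.34,0.25,0.31],[-0.51,0.38,0.465],[-0.65,0.5,0.7],[-0.65,0.5,0.7]],"rot":[[0,0,0],[0,0,0],[0,0,0],[0,0,0],[0,0,0]],"jaw":[30,30,30,30,30]}'
python3 -m inch '{"translation":[[0,0,0.4],[0,0,0.8],[0.05,0,1],[0.1,0,1]],"rot":[[0,0,0],[0,0,0],[0,0,0],[0,0,0]],"jaw":[30,30,30,30]}'
python3 -m inch '{"translation":[[0,0,0.4],[0.2,-0.2,0.8],[0.4,-0.5,1],[0.6,-0.7,1],[0.6,-0.7,1]],"rot":[[0.1,0.016,-0.022],[0.2,0.032,-0.044],[0.3,0.048,-0.066],[0.4,0.064,-0.088],[0.4,0.064,-0.088]],"jaw":[30,30,30,30,30]}'
cat > v4d.py <<'E'
import sys
from h import *; import pickle
s=r.read_state(); t=pickle.load(open(sys.argv[1],'rb'))
print('shift',((np.array(t['ee_pos'])-s['ee_pos'])*10).round(3),'rot',((Ro.from_quat(t['eef_rot'])*Ro.from_quat(s['eef_rot']).inv()).as_rotvec()/np.radians(60)).round(3),s['ee_pos'])
E
python3 v4d.py v4.pkl
```

```text
time: 30.7
ee_pos: [0.3489, 0.1277, 0.1925]
eef_rot: [-0.185, 0.862, -0.364, 0.3]
ft_force: [1.3, 0.4, -0.5]
width: 0.0297
time: 31.1
ee_pos: [0.3597, 0.1279, 0.2951]
eef_rot: [-0.184, 0.862, -0.363, 0.302]
ft_force: [0.2, -0.0, -0.4]
width: 0.03
time: 31.6
ee_pos: [0.4222, 0.0536, 0.3944]
eef_rot: [-0.085, 0.937, -0.182, 0.286]
ft_force: [0.4, 0.5, -0.5]
width: 0.0302
shift [ 1.254 -1.901 -0.997] rot [ 0.389  0.071 -0.073] [0.42215458 0.05357913 0.39441022]
```

```bash
python3 -m inch '{"translation":[[0.15,-0.3,0.05],[0.3,-0.6,0.05],[0.5,-0.9,0.05],[0.6,-1,0.05],[0.6,-1,0.05]],"rot":[[0.1,0.018,-0.018],[0.2,0.036,-0.036],[0.3,0.054,-0.054],[0.39,0.071,-0.073],[0.39,0.071,-0.073]],"jaw":[30,30,30,30,30]}'
python3 -m inch '{"translation":[[0.2,-0.3,0],[0.4,-0.6,-0.1],[0.6,-0.85,-0.4],[0.6,-0.85,-0.8],[0.6,-0.85,-0.95],[0.6,-0.85,-0.95]],"rot":[[0,0,0],[0,0,0],[0,0,0],[0,0,0],[0,0,0],[0,0,0]],"jaw":[30,30,30,30,30,30]}'
python3 v4d.py v4.pkl; python3 snap.py u4
python3 -m inch '{"translation":[[0.02,0,0],[0.05,0,-0.1],[0.1,0,-0.2],[0.15,0,-0.3],[0.15,0,-0.3],[0.15,0,-0.3]],"rot":[[0,0.13,0],[0,0.26,0],[0,0.39,0],[0,0.5,0],[0,0.5,0],[0,0.5,0]],"jaw":[30,30,30,30,30,30]}'
python3 snap.py u3; python3 meas.py u3 u4
python3 - <<'E'
from org import *
for n in ('u3','u4'):
    C=cam('wrist',pickle.load(open(n+'.pkl','rb'))); g=cv2.cvtColor(cv2.imread(f'pics/{n}.png'),cv2.COLOR_BGR2GRAY)
    P=proj(C,[W(q,l) for l in ([.053,-.1248,.1107],[.0554,-.1349,.1068])]);print(n,P.round(1).tolist())
    u,v=P.mean(0).astype(int); print(u-12)
    for y in range(v-13,v+15): print(y,' '.join('%2d'%(x//4) for x in g[y,u-12:u+24]))
E
```

```text
time: 32.1
ee_pos: [0.4828, -0.0508, 0.3971]
eef_rot: [0.009, 0.967, 0.004, 0.254]
ft_force: [-0.4, 0.8, -0.7]
width: 0.0299
time: 32.7
ee_pos: [0.5411, -0.1348, 0.2971]
eef_rot: [0.009, 0.968, 0.004, 0.25]
ft_force: [0.2, -0.0, 1.0]
width: 0.0301
shift [ 0.065 -0.017 -0.024] rot [-0.003 -0.012  0.009] [ 0.54110561 -0.13481222  0.2971414 ]
time: 33.35
ee_pos: [0.5578, -0.1348, 0.2695]
eef_rot: [0.009, 1.0, 0.001, -0.008]
ft_force: [0.1, -0.1, 0.9]
width: 0.0299
orange [338.97 212.74] 21 pred [340.5 212.5] cap [394.7 145.2] [ 372  123   47   46 1658] pred [412.6 154.3]
orange [337.25 139.98] 27 pred [338.9 139.7] cap [400.7  88.6] [ 376   63   51   52 2048] pred [415.2 126.2]
orange [ 0.5892 -0.1102  0.108 ] [-0.09  0.    0.09  0.  ]
cap [ 0.5049 -0.0609  0.1544] [-0.07  0.    0.06  0.01]
u3 [[347.2, 210.5], [338.9, 212.7]]
331
198 22 23 32 32 31 31 31 31 31 31 32 32 32 31 31 31 31 32 31 26 25 25 26 26 26 26 26 25 26 26 26 26 26 26 26 26
199 23 23 30 31 32 31 31 32 32 32 33 32 32 31 31 31 31 31 31 28 26 25 26 25 26 26 26 26 26 26 25 25 24 24 24 24
200 24 23 28 31 32 32 33 33 28 22 21 
[... 5350 characters left out ...]
1 35 36 36 36 36 36 36 36 36
148 25 26 26 26 26 24 35 40 41 41 41 41 38 38 39 39 39 38 38 38 40 40 40 40 40 42 26 35 36 36 36 36 36 36 36 36
149 22 24 26 26 25 24 33 40 41 41 42 41 36 34 31 29 25 28 37 37 38 40 40 40 40 41 36 36 36 36 36 36 36 36 36 36
150 35 25 21 34 35 35 24 40 41 29 24 23 19 19 19 18 23 31 37 37 37 38 40 40 40 40 40 36 36 36 36 36 36 36 36 36
151 37 35 34 36 37 37 33 41 41 27 23 28 33 36 38 36 36 37 37 37 37 37 40 40 40 40 40 36 36 36 36 36 36 36 36 36
152 36 36 37 36 36 36 36 40 41 39 36 37 38 41 42 38 38 38 37 38 37 37 40 40 40 40 41 37 36 36 36 36 36 36 36 36
153 36 36 36 36 36 36 35 40 40 41 38 37 38 39 41 38 38 38 39 39 39 37 38 41 41 41 42 25 34 36 36 36 36 36 36 36
```

The cap dropped by 51.9 mm at an unchanged xy, so the table is on tooth 52.4. The index is about 3 mm above the pointer, and the next tooth would be about 7 mm past it, so this is the nearest tooth. Final check of the bystanders, then hand in.

```bash
python3 -m inch '{"translation":[[0,0,0.3],[-0.2,0,0.7],[-0.3,0,0.9],[-0.3,0,0.9],[-0.3,0,0.9]],"rot":[[0,0,0],[0,0,0],[0,0,0],[0,0,0],[0,0,0]],"jaw":[30,30,30,30,30]}'
python3 - <<'E'
from h import *
a=cv2.imread('pics/top0.png').astype(int); b=eyes.camera('top'); cv2.imwrite('pics/topf.png',b); d=np.abs(a-b.astype(int)).max(2)
for n,(u0,u1,v0,v1) in dict(dropper=(217,236,134,154),vial=(239,256,140,157),pink=(290,312,140,164),jarplace=(258,279,140,161),bottle=(432,470,136,168),pawlrod=(342,354,195,212)).items():
    x=d[v0:v1,u0:u1]; print(n,x.mean().round(1),(x>40).mean().round(2))
E
python3 snap.py fin
python3 - <<'E'
from org import *
C=cam('wrist',pickle.load(open('fin.pkl','rb'))); im=cv2.imread('pics/fin.png')
h=cv2.cvtColor(im,cv2.COLOR_BGR2HSV); m=(((h[...,0]<6)|(h[...,0]>174))&(h[...,1]>150)&(h[...,2]>60)).astype(np.uint8)
k,l,st,ce=cv2.connectedComponentsWithStats(m); print([(ce[i].round(1),st[i]) for i in range(1,k) if st[i,4]>300],proj(C,W(q,[-.02,-.075,.1606])))
g=im.max(2); p=proj(C,[.539,-.188,.10])[0]; print('bottle',p,g[int(p[1])-3:int(p[1])+4:3,int(p[0])-3:int(p[0])+4:3])
E
```

```text
time: 33.9
ee_pos: [0.5267, -0.1356, 0.3623]
eef_rot: [0.01, 1.0, 0.002, -0.004]
ft_force: [-0.1, 0.6, -0.4]
width: 0.0299
dropper 9.8 0.0
vial 10.3 0.0
pink 12.6 0.0
jarplace 96.3 0.67
bottle 15.2 0.09
pawlrod 10.8 0.0
[(array([374.4, 161.2]), array([358, 146,  34,  32, 845], dtype=int32))] [[373.84577871 162.40804191]]
bottle [283.23543466 178.94968285] [[17 12 19]
 [14 18 16]
 [16 17 21]]
```

```bash
python3 -c "
from bench import r; s=r.read_state(); print(s['time'],s['ft_force']); print(r.close_job())"
```

```text
34.0 [ 0.46974622 -0.3449405  -0.25953268]
the job is handed in; nothing more can be done
None
```

I set the jar upright in the middle of the raised lift table, then lifted the pawl so the table sank. I let the pawl drop at about 47 mm, and it caught on the 52.4 mm tooth. The job was handed in at 34 s with the arm clear of everything.

**Last checks**
- **Table depth:** the top camera put the table at about 52 mm, and the wrist views showed the jar cap 51.9 mm lower at the same xy. Repeat readings at 29.3 s and 30.2 s agreed within 0.5 mm.
- **Jar and pawl:** in the last view the cap is round and within about 1 px of where it should be. The pawl rod is back where it started.
- **Bystanders:** the dropper and vial are unchanged in the top view. About 9% of the dark bottle's pixels changed; I took that to be arm shadow and saw no sign that it moved.

**Checks that disagreed:** the pointer's exact depth.
- Compared side by side after the catch, the pointer lies about 3 mm below the index finger, at roughly 55.5 mm.
- Compared with the index before sinking, it came out at about 56.5 mm. Both make 52.4 mm the nearest tooth.
- Measured against the strip's tick marks alone it came out nearer 58.7 mm, which would favour the 62.8 mm tooth. I trusted the direct comparison with the index, but the margin is only a millimetre or two.

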